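# Load a fresh cell into the balance's battery drawer

### The job

Put the fresh cell (blue with a yellow band) from the green caddy into the balance's open battery drawer, the right way round: press its flat end against the coil spring, then drop the button end in against the brass contact, feeling your way and not forcing the spring or the contact. Once the cell lies loaded and let go, slide the drawer fully home, flush with the side of the balance, and leave everything else where it is.

Things in the scene. Friction and masses are not known exactly. Their poses are not given: they have to be found in the camera images.
- cell_center (a point): Fresh D-size cell: blue cylinder with a yellow band near its button end, diameter 33 mm, body 60 mm long plus a round button 9.5 mm across standing 2 mm out of one end; 0.11 to 0.17 kg. Point: middle of the body, on its axis. The cell lies along this frame's y, button end to +y. It starts lying level in one place of the caddy, its axis 26 mm above the bench.
- cell_plus (a point): Tip of the fresh cell's button (positive end), on the axis, 32 mm from cell_center.
- cell_minus (a point): Centre of the fresh cell's flat (negative) end, on the axis, 30 mm from cell_center.
- caddy: Green caddy, a fixed plate 190 (x) x 94 (y) x 8 mm, origin under its middle. Two places at x = +45 and -45 mm: round ribs carry a cell lying along y, low stops beyond its ends reach 20 mm above the bench, its flanks are free. The fresh cell lies in one place, the spent cell in the other.
- seat (a point): Fixed in the grey battery drawer: where the centre of a correctly loaded cell lies, 34 mm above the bench. z up, y level and into the balance (the way the drawer closes). The loaded cell lies along y, button to +y, on two ribs that centre it. Drawer floor 18 mm below this point; side lips at x = +-22 mm, their tops 14 mm below it.
- contact (a point): Fixed in the drawer: the brass contact, middle of its face, at y = +32 mm from the seat, same axes; the loaded cell's button rests on it. It is on the drawer's inner end wall, 44 mm wide, 5.5 mm thick, whose top edge is 6 mm above this point: the button end must come down on the seat's side of this face.
- coil (a point): Fixed in the drawer: where the free end of the coil spring stands when nothing presses it, at y = -22 mm from the seat, same axes. Its round end is 13 mm across, centred on the cell's axis. It yields towards -y at 0.5 N per mm, is solid after 12 mm and is crushed by much more than 10 N; a loaded cell holds it 8 mm in. The white front panel's inner face is 16 mm beyond, its top 20 mm above.
- panel (a point): Centre of the outer face of the drawer's white front panel (47 mm wide, from 23 mm below to 20 mm above this point), at y = -48 mm from the seat, same axes: push here to close. It starts 93 to 126 mm out and runs easily (1.5 N) 4 to 35 mm farther out when the spring is pressed, to a stop not known beforehand. Going home, one stage of the slide takes 1.5 N, the last 45 mm or less about 13 N.
- mouth (a point): Fixed on the balance: where panel lies when the drawer is fully home, flush with the balance's side, 34 mm above the bench. y points into the balance; the drawer stands out to -y. The white balance does not move; it is 250 mm (x) by 210 mm (y), reaching from y = 0 to +210 mm and x = -120 to +130 mm, 72 mm high, its steel pan 82 mm above the bench.
- spent_center (a point): Centre of the spent cell: same shape as the fresh one but silver grey with a red band; stays in the other place of the caddy.
- rack_center (a point): Bystander: green tube rack, 80 x 200 x 54 mm with its tubes; point on its middle, 20 mm above the bench.
- tipbox_center (a point): Bystander: blue box of pipette tips, 85 x 125 x 60 mm; point at its middle.
- beaker_center (a point): Bystander: glass beaker, 68 mm across, 85 mm high; point at its middle.
- reagent_center (a point): Bystander: reagent bottle with blue cap, 60 mm across, 100 mm high; point at its middle.
- weight_center (a point): Bystander: brass calibration weight, 28 mm across, 36 mm high, standing on the balance's pan; point at its middle.
- pipette_center (a point): Bystander: pipette lying on the bench, 210 mm long, 32 mm high; point 55 mm ahead of the rear of its body.
Not all that is in view belongs to the job. Of the things that look like the part that bears cell_center, the largest one is meant.

How it is judged:
By the outcome, as a careful person would: the job done as asked, in the order asked, and still so for the second after the job is handed in, with the robot touching nothing.
It also fails if it takes over 64 s, if anything falls off the work surface, if the arm or the gripper's body presses on something with over 40 N, if the wrist force passes 120 N, or if a joint passes its speed limit or range.

### The arm

A 6-joint arm with a two-finger parallel gripper is mounted at the origin on the work surface. World frame = base frame: x ahead of the robot, y to its left, z up, the work surface at z = 0. Lengths are in mm, angles in degrees, forces in N, time in s.
With the tool pointing down it reaches from about 300 to 750 mm from the base axis. Payload 8.5 kg.
Tool frame: the origin (TCP) lies between the finger pads; the fingertips stand 19 mm ahead of it and the grasp point (between the pads) is the TCP; y points along the fingers, z is the direction in which the jaws open and shut, and the axes are right-handed (so a half turn about y gives the same grasp; the last joint's range is limited). The gripper opens to 88 mm and grips with 3 to 60 N. Pads are 18 mm wide; open, the fingers measure 123 mm over their backs; the gripper's body (75 mm by 187 mm) begins 45 mm behind the grasp point.
Start: joints at [58.711, 21.807, 74.336, -0, 83.858, -12.336], TCP at [178.631, 520.165, 257.748] pointing down, gripper open.
Joint ranges: [-178.18, 178.18], [-50.72, 133.34], [12.68, 142.11], [-81.47, 261.47], [9.98, 163.14], [-165.26, 165.26]. Speed limits (degrees/s): [136.94, 136.94, 180, 180, 180, 180].

### API

Orientations are given as a 3x3 rotation matrix whose columns are the frame's x, y, z axes.
In Python, from rig import arm gives the robot as it stands.
- The arm moves only by the tool send_rows, never from a script. Its argument "moves" is a list of rows, each an object with "dp": the shift along the tool's x, y, z in m, a list of three; "twist": the turn, a rotation vector about the tool's x, y, z in degrees, a list of three; "gripper": the opening, from -1 (shut) to 1 (fully open). In form: [{"dp": [tx, ty, tz], "twist": [rx, ry, rz], "gripper": gripper}, ...]. A call has 1 to 20 rows; each row is the pose to reach, as a shift and turn from the pose commanded when the call began, along the tool's axes at that moment; what a row does not reach only later rows make up. A row lasts 1/12 s, in which the tool goes at most 41.7 mm and 7.16 degrees, less where a joint would pass 70% of its speed; a pose out of reach is approached as far as the arm can. A call with a gripper value outside its range is refused whole. The fingers move at their own pace and stop on an object; the grip force is fixed at half the most. Time passes only in rows, so rows that repeat a pose let the fingers close. It gives the time, the measured TCP pose, the force and the opening at its end, in the units of the state.
- arm.sense(): the state, without advancing time (a new reading comes with each control period).
- arm.get_image(name): name is "side" or "top"; returns a dict with "img" (384x512x3 uint8, red, green, blue), "K" (3x3 intrinsics, pixels), "xyz" and "rotation" of the camera in the world. Camera axes: x right, y down, z forward; pixel columns grow to the right and rows downward; lengths in mm; the calibration is good to about 2 mm. A picture is of the moment at which its call begins. There is no depth.
- arm.hand_in(): hands the job in, once; it reports no verdict.
Trained networks look in a picture, given as the dict that the camera call returned (one of the last four; its "shot" number tells which), for a name from the list of things; names that differ only in an ending like _2 or _b are one class to them, and where a whole thing is asked for, a point or a joint stands for the part that bears it (a point fixed in the world has none). Each returns a list of dicts, best first, with "p" (0 to 1); they miss things now and then, are a little off and sometimes report something else, mostly with a low value. They report only what shows in the picture. A call takes as long as a camera call. They do not tell look-alikes from the thing itself.
- arm.outline_of(name, picture): "pixels" (384x512 bool, what is visible of it) and "box" ([left, top, right, bottom] in pixels, round what is visible of it).
- arm.spot_point(name, picture): "point" ([column, row] in pixels: a listed point, or the origin of a listed thing).
The state is a dict: "time_s": time; "qpos": joint angles; "joint_velocities": joint speeds; "joint_efforts": joint torques, N m; "eef_pos": TCP position; "tool_rot": TCP orientation; "contact_force": force on the tool from outside, world axes, zero at the start; "torque": the same for the moment, N m; "gripper_width": finger opening in mm.
Only numpy, scipy, OpenCV 4.12 (cv2) and the standard library are available. Lean on these libraries where they do the work, as an engineer would, in place of code of your own. Each camera call takes 0.05 s, during which the arm holds its last target.

## Working session

There is one attempt and no reset: what is moved stays moved. The work goes in short steps, Python scripts to look and compute and a tool call to move; the robot and the scene stay as the last step left them, time stands still between calls to the robot, and variables do not carry over. Pictures are saved under pics/ and viewed, and the job is handed in when it is done.

Besides the shell and the picture viewer there is one more tool, called after "Emit:" by a JSON object that holds its "method" and its "body", one argument or row to a line. send_rows: Moves the arm, as the interface text tells. Its arguments: {"type":"object","properties":{"moves":{"type":"array"}},"required":["moves"]}

```bash
mkdir -p pics; ls; cat > h.py <<'E'
import numpy as np, cv2, pickle
from rig import arm
def shot(n,f):
    im=arm.get_image(n); cv2.imwrite('pics/'+f,im['img'][:,:,::-1]); return im
def ray(im,px):
    d=np.linalg.inv(im['K'])@np.array([px[0],px[1],1.]); d=np.array(im['rotation'])@d; return np.array(im['xyz']),d/np.linalg.norm(d)
def atz(im,px,z):
    o,d=ray(im,px); return o+d*(z-o[2])/d[2]
def tri(a,pa,b,pb):
    o1,d1=ray(a,pa);o2,d2=ray(b,pb)
    t=np.linalg.lstsq(np.c_[d1,-d2],o2-o1,rcond=None)[0]
    p,q=o1+d1*t[0],o2+d2*t[1]; return (p+q)/2,np.linalg.norm(p-q)
def proj(im,P):
    c=np.array(im['rotation']).T@(np.array(P,float)-np.array(im['xyz'])); u=im['K']@c; return u[:2]/u[2]
E
python3 - <<'E'
from h import *
np.set_printoptions(precision=1,suppress=True)
a=shot('top','t0.png');b=shot('side','s0.png')
s=arm.sense();print(s['time_s'],s['eef_pos'],s['tool_rot'],s['contact_force'],s['gripper_width'])
print(a['xyz'],a['rotation'],b['xyz'],b['rotation'],a['K'])
for n in ['cell_center','cell_plus','cell_minus','caddy','seat','contact','coil','panel','mouth','spent_center','rack_center','tipbox_center','beaker_center','reagent_center','weight_center','pipette_center']:
    for nm,im in(('top',a),('side',b)):
        print(n,nm,[(np.round(r['point'],1).tolist(),round(r['p'],2)) for r in arm.spot_point(n,im)[:3]])
print(arm.sense()['time_s'])
pickle.dump((a,b),open('im0.pkl','wb'))
E
```

```text
pics
0.1 [178.5 520.  257.2] [[ 0.9 -0.   0.3]
 [-0.3 -0.   0.9]
 [-0.  -1.  -0. ]] [-0.1  0.3 -0.1] 88.38474966745916
[ 357.   -79.1 1032.9] [[-0.  -1.   0.2]
 [-1.   0.   0. ]
 [-0.  -0.2 -1. ]] [  -6.7 -579.8  748.7] [[ 0.7 -0.4  0.5]
 [-0.7 -0.5  0.5]
 [ 0.  -0.8 -0.7]] [[368.7   0.  258.5]
 [  0.  368.7 194.9]
 [  0.    0.    1. ]]
cell_center top [([341.2, 238.6], 0.82), ([155.4, 207.8], 0.59), ([385.1, 278.3], 0.5)]
cell_center side [([289.7, 279.9], 0.78), ([244.1, 310.2], 0.76), ([294.4, 349.5], 0.7)]
cell_plus top [([232.0, 125.5], 0.68), ([331.6, 241.4], 0.56), ([388.9, 283.9], 0.56)]
cell_plus side [([275.1, 274.8], 0.97), ([294.0, 357.7], 0.8), ([243.3, 303.1], 0.58)]
cell_minus top [([352.7, 237.3], 0.82), ([382.4, 269.1], 0.74), ([162.5, 210.1], 0.74)]
cell_minus side [([303.8, 283.5], 0.94), ([239.6, 322.3], 0.69), ([297.1, 339.3], 0.68)]
caddy top [([335.6, 224.0], 0.68)]
caddy side [([273.8, 274.0], 0.38)]
seat top [([172.7, 210.0], 0.88)]
seat side [([198.3, 171.1], 0.82)]
contact top [([162.6, 210.4], 0.59)]
contact side [([191.8, 170.0], 0.62), ([288.7, 281.0], 0
[... 246 characters left out ...]
.9], 0.52)]
spent_center side [([302.3, 253.4], 0.73), ([387.6, 238.2], 0.25)]
rack_center top [([287.4, 129.6], 0.63)]
rack_center side [([325.6, 188.0], 0.73)]
tipbox_center top [([422.9, 189.4], 0.58), ([374.0, 140.4], 0.33)]
tipbox_center side [([409.4, 309.0], 0.97), ([188.1, 171.2], 0.39)]
beaker_center top [([372.2, 140.7], 0.72)]
beaker_center side [([386.0, 237.0], 0.65), ([303.0, 256.9], 0.41), ([284.9, 161.3], 0.22)]
reagent_center top [([229.7, 123.4], 0.71)]
reagent_center side [([285.3, 161.7], 0.96)]
weight_center top [([107.3, 196.1], 0.53)]
weight_center side [([168.9, 129.9], 0.59)]
pipette_center top [([274.0, 219.8], 0.63)]
pipette_center side [([252.7, 231.9], 0.89)]
1.7
```

```bash
python3 - <<'E'
from h import *
a,b=pickle.load(open('im0.pkl','rb'))
def crop(im,x0,y0,x1,y1,s,f): cv2.imwrite('pics/'+f,cv2.resize(im['img'][y0:y1,x0:x1,::-1],None,fx=s,fy=s,interpolation=cv2.INTER_CUBIC))
crop(a,285,180,405,300,5,'t0c.png');crop(a,90,160,230,260,5,'t0d.png');crop(b,210,220,350,370,4,'s0c.png');crop(b,140,110,260,220,5,'s0d.png')
E
```

```text
(no output)
```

View pics/t0.png

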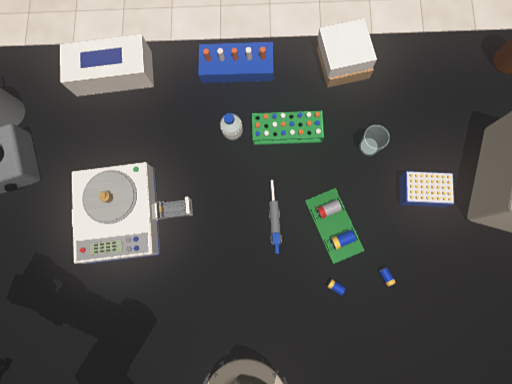

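View pics/s0.png

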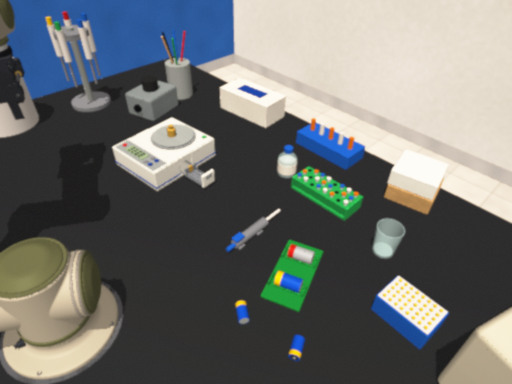

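```bash
ls pics
```

```text
s0.png
s0c.png
s0d.png
t0.png
t0c.png
t0d.png
```

View pics/t0c.png

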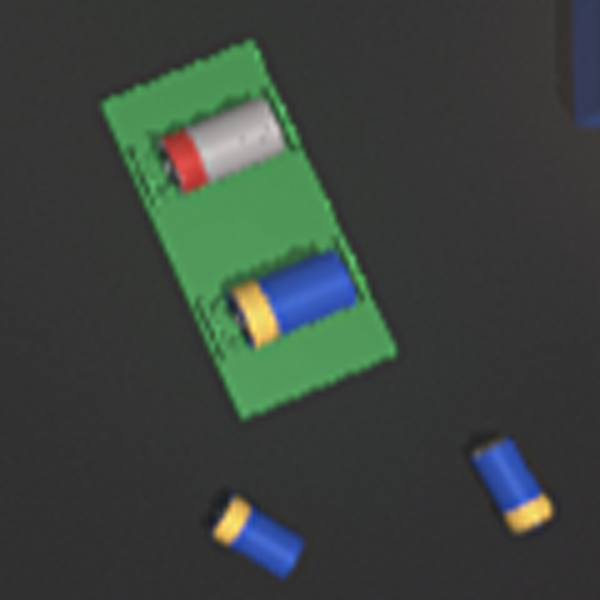

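View pics/t0d.png

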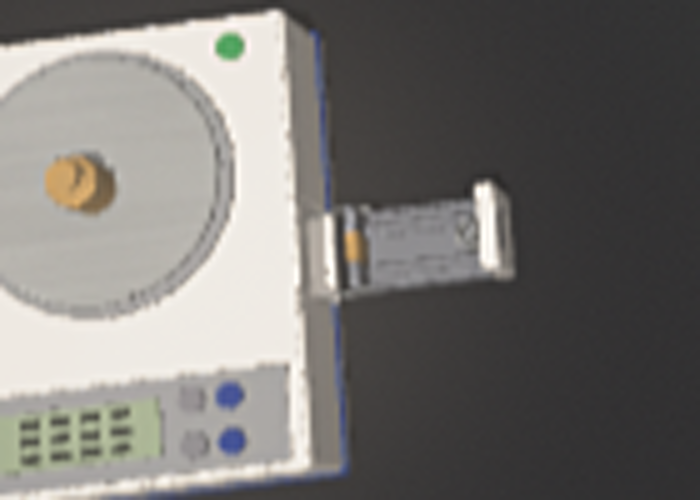

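View pics/s0c.png

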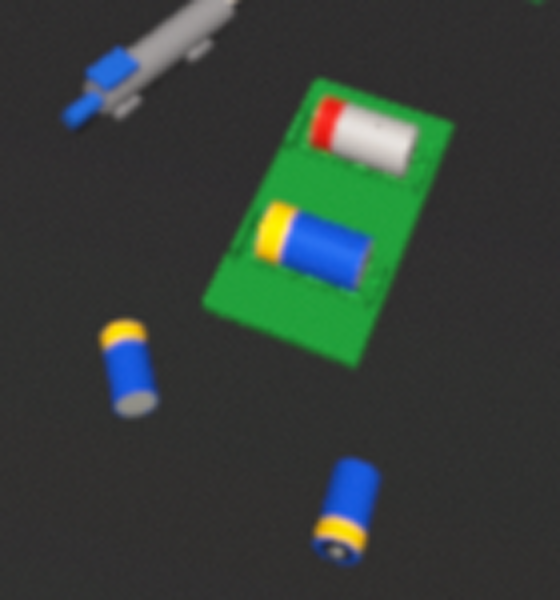

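View pics/s0d.png

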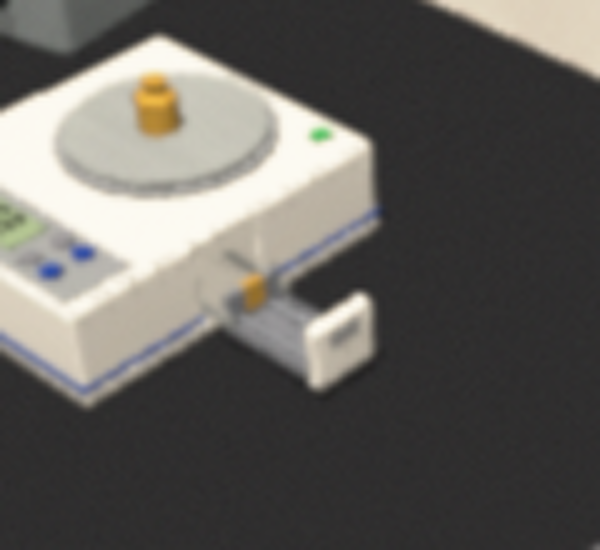

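```bash
python3 - <<'E'
from h import *
np.set_printoptions(precision=1,suppress=True)
a,b=pickle.load(open('im0.pkl','rb'))
print(a['rotation'],b['rotation'])
def t(n,pa,pb,z):
    p,e=tri(a,pa,b,pb);print(n,p,round(e,1),'top@z',atz(a,pa,z),'side@z',atz(b,pb,z))
t('cell',[341.2,238.6],[289.7,279.9],26)
t('plus',[331.6,241.4],[275.1,274.8],26)
t('minus',[352.7,237.3],[303.8,283.5],26)
t('caddy',[335.6,224],[273.8,274],0)
t('spent',[326.7,206.9],[302.3,253.4],26)
t('seat',[172.7,210],[198.3,171.1],34)
t('contact',[162.6,210.4],[191.8,170],34)
t('coil',[181.2,207.8],[202.8,172.3],34)
t('panel',[190.4,205.7],[210.9,179.3],34)
t('mouth',[156.7,207.3],[183.5,165.7],34)
t('weight',[107.3,196.1],[168.9,129.9],100)
t('pip',[274,219.8],[252.7,231.9],16)
for n in ['balance','mouth','panel','seat']:
  pass
E
```

```text
[[-0.  -1.   0.2]
 [-1.   0.   0. ]
 [-0.  -0.2 -1. ]] [[ 0.7 -0.4  0.5]
 [-0.7 -0.5  0.5]
 [ 0.  -0.8 -0.7]]
cell [ 424.  -265.1   24.4] 4.7 top@z [ 422.1 -263.3   26. ] side@z [ 425.1 -267.2   26. ]
plus [ 412.9 -235.5   26.1] 5.3 top@z [ 414.9 -237.2   26. ] side@z [ 410.7 -233.9   26. ]
minus [ 429.3 -296.5   36.5] 13.1 top@z [ 425.2 -294.2   26. ] side@z [ 441.4 -296.2   26. ]
caddy [ 441.7 -236.5   12.4] 52.6 top@z [ 464.5 -254.6    0. ] side@z [ 425.2 -217.6    0. ]
spent [ 511.6 -230.6   17.6] 3.2 top@z [ 509.1 -228.3   26. ] side@z [ 507.  -235.5   26. ]
seat [508.4 192.1  40.3] 7.2 top@z [506.5 195.9  34. ] side@z [515.8 196.7  34. ]
contact [508.8 225.4  25.6] 4.2 top@z [505.8 224.1  34. ] side@z [504.4 214.8  34. ]
coil [511.  168.2  48.1] 2.3 top@z [512.2 172.4  34. ] side@z [522.3 182.5  34. ]
panel [521.  146.5  28. ] 6.0 top@z [517.6 146.9  34. ] side@z [519.  138.7  34. ]
mouth [507.3 246.7  32.3] 18.6 top@z [514.8 241.   34. ] side@z [498.6 250.3  34. ]
weight [530.9 352.6 105. ] 10.6 top@z [536.2 351.9 100. ] side@z [531.  363.4 100. ]
pip [479.4 -84.2   5.4] 2.9 top@z [477.  -83.2  16. ] side@z [473.7 -92.   16. ]
```

```bash
cat > fit.py <<'E'
from h import *
from scipy.optimize import minimize
def boxpts(x0,x1,y0,y1,z0,z1): return np.array([[x,y,z] for x in(x0,x1) for y in(y0,y1) for z in(z0,z1)],float)
def cyl(r,y0,y1,z):
    t=np.linspace(0,2*np.pi,40); return np.array([[r*np.cos(k),y,z+r*np.sin(k)] for k in t for y in(y0,y1)])
def place(P,x,y,yaw):
    c,s=np.cos(yaw),np.sin(yaw); return P@np.array([[c,s,0],[-s,c,0],[0,0,1]])+np.array([x,y,0])
S=8
def hullmask(im,P):
    uv=np.array([proj(im,p) for p in P]); h=cv2.convexHull(uv.astype(np.float32))[:,0]
    m=np.zeros((384,512),np.uint8)
    big=np.zeros((384*4,512*4),np.uint8); cv2.fillConvexPoly(big,np.round(((h+.5)*4-.5)*16).astype(np.int32),255,shift=4)
    return cv2.resize(big,(512,384),interpolation=cv2.INTER_AREA)/255.
def fit(obs,P,x0):
    def cost(v):
        return sum(np.abs(hullmask(im,place(P,v[0],v[1],v[2]/50))-m).sum() for im,m in obs)
    r=minimize(cost,x0,method='Nelder-Mead',options=dict(initial_simplex=np.array([x0]+[np.array(x0)+d for d in np.eye(3)*6]),xatol=.05,fatol=.1))
    return r.x,r.fun
E
python3 - <<'E'
from fit import *
np.set_printoptions(precision=1,suppress=True)
a=arm.get_image('top');b=arm.get_image('side')
res={}
for n,cn in(('cell_center',((341,239),(290,280))),('panel',((190,206),(211,179))),('caddy',((336,224),(290,275)))):
    o=[]
    for im,c in((a,cn[0]),(b,cn[1])):
        L=arm.outline_of(n,im)
        L=sorted(L,key=lambda r:np.hypot((r['box'][0]+r['box'][2])/2-c[0],(r['box'][1]+r['box'][3])/2-c[1]))
        r=L[0];print(n,r['box'],r['p'],r['pixels'].sum()); o.append(r['pixels'].astype(float))
    res[n]=o
pickle.dump((a,b,res),open('m.pkl','wb'))
def do(nm,masks,P,x0):
    for k,obs in(('both',[(a,masks[0]),(b,masks[1])]),('top',[(a,masks[0])]),('side',[(b,masks[1])])):
        v,f=fit(obs,P,x0);print(nm,k,v[:2],'yaw',np.degrees(v[2]/50),f)
do('cell',res['cell_center'],np.r_[cyl(16.5,-30,30,26),cyl(4.75,30,32,26)],[424,-265,.24*50])
do('caddy',res['caddy'],boxpts(-95,95,-47,47,0,8),[465,-250,.24*50])
do('caddy2',res['caddy'],boxpts(-95,95,-47,47,0,8),[465,-250,.35*50])
E
python3 - <<'E'
from fit import *
a,b,res=pickle.load(open('m.pkl','rb'))
for i,n in enumerate(res):
  for j in(0,1):
    im=(a,b)[j]['img'].copy(); m=res[n][j]>0
    ys,xs=np.where(m); x0,y0=max(xs.min()-10,0),max(ys.min()-10,0)
    c,_=cv2.findContours(m.astype(np.uint8),cv2.RETR_EXTERNAL,cv2.CHAIN_APPROX_NONE)
    cr=cv2.resize(im[y0:ys.max()+10,x0:xs.max()+10,::-1],None,fx=4,fy=4,interpolation=cv2.INTER_NEAREST)
    mm=cv2.resize(m[y0:ys.max()+10,x0:xs.max()+10].astype(np.uint8),None,fx=4,fy=4,interpolation=cv2.INTER_NEAREST)
    c,_=cv2.findContours(mm,cv2.RETR_EXTERNAL,cv2.CHAIN_APPROX_NONE); cr=np.ascontiguousarray(cr);cv2.drawContours(cr,c,-1,(255,0,255),1)
    cv2.imwrite(f'pics/m_{n}_{j}.png',cr)
E
```

```text
cell_center [328.5, 229.8, 354.9, 247.2] 0.66 276
cell_center [274.2, 269.3, 304.1, 296.3] 0.93 386
panel [161.0, 197.6, 192.6, 216.8] 0.61 559
panel [184.8, 163.1, 214.7, 187.7] 0.85 402
caddy [306.1, 188.0, 364.0, 264.6] 0.79 1847
caddy [261.4, 240.9, 321.0, 312.4] 0.7 1921
cell both [ 420.7 -265.9] yaw 21.14643105059592 72.54901960784314
cell top [ 422.3 -266.2] yaw 22.980436018178647 32.46666666666667
cell side [ 419.9 -266.6] yaw 21.117824309022954 28.145098039215686
caddy both [ 462.3 -248.3] yaw 22.015597620836356 1351.850980392157
caddy top [ 462.8 -248.6] yaw 21.892374924196172 624.1764705882352
caddy side [ 461.6 -248.2] yaw 21.932103744596315 719.070588235294
caddy2 both [ 462.3 -248.3] yaw 21.968414705424255 1352.3176470588235
caddy2 top [ 462.6 -248.4] yaw 21.86975046366783 624.9843137254902
caddy2 side [ 461.5 -248.2] yaw 21.906031211856412 718.8941176470588
```

```bash
python3 - <<'E'
from fit import *
np.set_printoptions(precision=1,suppress=True)
a,b,res=pickle.load(open('m.pkl','rb'))
# balance masks: fit silhouette of box by GrabCut inits from guess
P=boxpts(-120,130,0,210,0,72)
x0=[508,246,.09*50]
obs=[]
for j,im in enumerate((a,b)):
    g=hullmask(im,place(P,x0[0],x0[1],x0[2]/50))>.5
    k=np.ones((3,3),np.uint8)
    m=np.full((384,512),cv2.GC_BGD,np.uint8)
    m[cv2.dilate(g.astype(np.uint8),k,iterations=8)>0]=cv2.GC_PR_BGD; m[g]=cv2.GC_PR_FGD; m[cv2.erode(g.astype(np.uint8),k,iterations=8)>0]=cv2.GC_FGD
    d=cv2.dilate((res['panel'][j]>0).astype(np.uint8),k,iterations=2)>0
    m[d&(m!=cv2.GC_FGD)&~g]=cv2.GC_BGD
    cv2.grabCut(np.ascontiguousarray(im['img'][:,:,::-1]),m,None,np.zeros((1,65)),np.zeros((1,65)),6,cv2.GC_INIT_WITH_MASK)
    fg=((m==1)|(m==3)); fg=cv2.morphologyEx(fg.astype(np.uint8),cv2.MORPH_OPEN,np.ones((5,5),np.uint8)).astype(float)
    v=im['img'].copy(); v[cv2.morphologyEx(fg.astype(np.uint8),cv2.MORPH_GRADIENT,k)>0]=(255,0,255)
    ys,xs=np.where(fg>0);cv2.imwrite(f'pics/bal{j}.png',cv2.resize(v[ys.min()-8:ys.max()+8,max(xs.min()-8,0):xs.max()+8,::-1],None,fx=4,fy=4,interpolation=cv2.INTER_NEAREST))
    obs.append((im,fg))
for k,o in(('both',obs),('top',obs[:1]),('side',obs[1:])):
    v,f=fit(o,P,x0);print(k,v[:2],np.degrees(v[2]/50),f)
E
```

```text
both [507.4 252.5] 6.025725609069918 536.1764705882352
top [506.8 250.4] 5.661848347685051 356.29411764705884
side [507.6 254. ] 6.202803999303983 154.54117647058825
```

View pics/bal0.png

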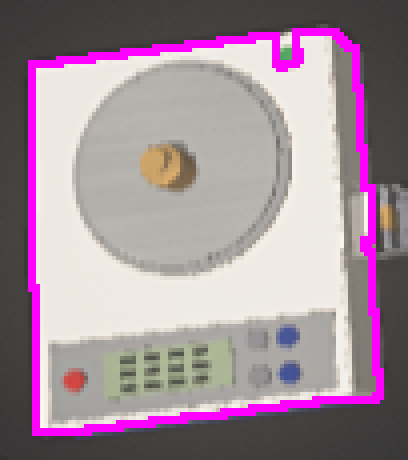

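View pics/bal1.png

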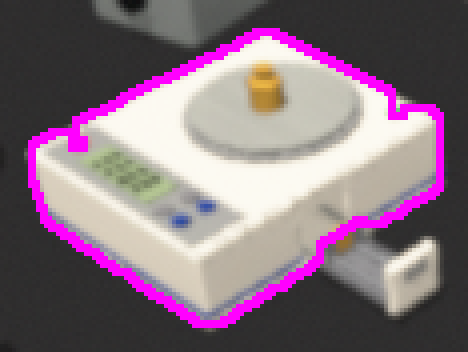

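View pics/m_panel_1.png

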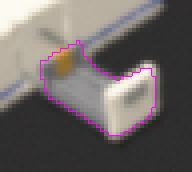

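```bash
cat > edge.py <<'E'
from fit import *
from scipy.ndimage import map_coordinates, gaussian_filter
def gm(im,s=1.0):
    g=np.zeros((384,512))
    for c in range(3):
        f=im['img'][:,:,c].astype(float)
        g+=np.hypot(gaussian_filter(f,s,order=(0,1)),gaussian_filter(f,s,order=(1,0)))
    return np.minimum(g,np.percentile(g,99))
def score(G,im,E,v):
    s=0;n=0
    for p,q in E:
        t=np.linspace(.08,.92,40)[:,None]; L=place(p*(1-t)+q*t,v[0],v[1],v[2]/50)
        uv=np.array([proj(im,x) for x in L]); s+=map_coordinates(G,[uv[:,1],uv[:,0]],order=1).sum(); n+=40
    return s/n
def efit(obs,x0,span=8):
    # obs: list (im,G,E)
    best=None
    f=lambda v:-sum(score(G,im,E,v) for im,G,E in obs)
    for dx in np.linspace(-span,span,5):
      for dy in np.linspace(-span,span,5):
        for dw in (-3,0,3):
          v=np.array(x0)+[dx,dy,dw]; c=f(v)
          if best is None or c<best[0]: best=(c,v)
    r=minimize(f,best[1],method='Nelder-Mead',options=dict(initial_simplex=np.array([best[1]]+[best[1]+d for d in np.eye(3)*2]),xatol=.05,fatol=.01))
    return r.x,r.fun
E
cat > bal.py <<'E'
from edge import *
np.set_printoptions(precision=1,suppress=True)
a,b,res=pickle.load(open('m.pkl','rb'))
V=lambda *p:np.array(p,float)
X0,X1,Y0,Y1=-120,130,0,210
top=[(V(X0,Y0,72),V(X1,Y0,72)),(V(X1,Y0,72),V(X1,Y1,72)),(V(X1,Y1,72),V(X0,Y1,72)),(V(X0,Y1,72),V(X0,Y0,72))]
Et=top+[(V(X0,0,0),V(X1,0,0))]
Es=top+[(V(X0,0,0),V(X1,0,0)),(V(X0,0,0),V(X0,0,72))]
ot=(a,gm(a),Et);os=(b,gm(b),Es)
for k,o in(('both',[ot,os]),('top',[ot]),('side',[os])):
    v,f=efit(o,[508,248,5]);print(k,v[:2],np.degrees(v[2]/50),f)
    if k=='both':V0=v
# panel box in panel-centred frame
B=[(V(x,-0,z),V(-x,0,z)) for x in(23.5,) for z in(11,54)]+[(V(s,0,11),V(s,0,54)) for s in(-23.5,23.5)]
Bt=[(V(-23.5,0,54),V(23.5,0,54)),(V(-23.5,0,11),V(23.5,0,11)),(V(-23.5,10,54),V(23.5,10,54)),(V(-23.5,0,54),V(-23.5,10,54)),(V(23.5,0,54),V(23.5,10,54))]
Bs=B+[(V(-23.5,10,54),V(23.5,10,54)),(V(-23.5,0,54),V(-23.5,10,54))]
ot=(a,gm(a,.8),Bt);os=(b,gm(b,.8),Bs)
for k,o in(('both',[ot,os]),('top',[ot]),('side',[os])):
    v,f=efit(o,[520,146,V0[2]],10);print('panel',k,v[:2],np.degrees(v[2]/50),f)
    if k=='both':V1=v
def draw(im,lst,f,x0,y0,x1,y1,s=5):
    I=cv2.resize(im['img'][y0:y1,x0:x1,::-1],None,fx=s,fy=s,interpolation=cv2.INTER_CUBIC)
    for E,v in lst:
        for p,q in E:
            u=[tuple(int(round(k)) for k in ((proj(im,place(z[None],v[0],v[1],v[2]/50)[0])-[x0,y0]+.5)*s)) for z in(p,q)]
            cv2.line(I,u[0],u[1],(255,0,255),1)
    cv2.imwrite('pics/'+f,I)
draw(a,[(Et,V0),(Bt,V1)],'e_t.png',60,150,200,270);draw(b,[(Es,V0),(Bs,V1)],'e_s.png',105,105,225,225)
E
python3 bal.py
```

```text
both [505.3 249.5] 6.222122288537924 -173.67418735766873
top [505.3 249.5] 6.056432186175117 -106.52096932981699
side [511.1 250. ] 5.968111694826054 -71.91637664215685
panel both [515.6 146.9] 3.4142365077931314 -216.34889520620374
panel top [517.5 147.1] 4.02456916922974 -124.11094288763925
panel side [513.4 146. ] 0.4262236106998636 -95.69410817900666
```

View pics/e_t.png

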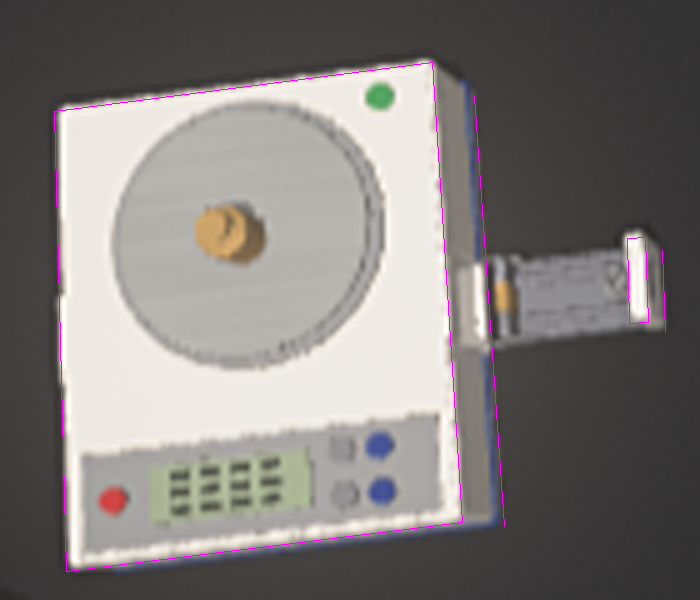

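View pics/e_s.png

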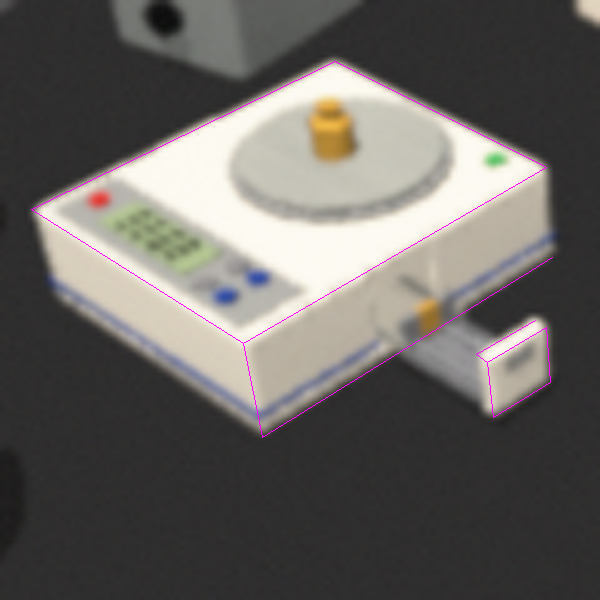

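```bash
cat > plan.py <<'E'
from h import *
from scipy.spatial.transform import Rotation as Ro
np.set_printoptions(precision=2,suppress=True)
def toolR(yaw,tilt=0):
    c,s=np.cos(np.radians(yaw)),np.sin(np.radians(yaw))
    R=np.array([[s,0,c],[-c,0,s],[0,-1,0]]).astype(float)
    return R@Ro.from_rotvec([0,0,np.radians(tilt)]).as_matrix()
def rel(p,R,s=None):
    s=s or arm.sense(); R0=np.array(s['tool_rot']); d=R0.T@(np.array(p)-np.array(s['eef_pos']))
    w=np.degrees(Ro.from_matrix(R0.T@R).as_rotvec()); print('dp',np.round(d/1000,4).tolist(),'tw',np.round(w,2).tolist())
def st():
    s=arm.sense(); R0=np.array(s['tool_rot']); print(s['time_s'],'p',np.array(s['eef_pos']),'yaw',np.degrees(np.arctan2(R0[1,2],R0[0,2])),'F',np.array(s['contact_force']),'T',np.array(s['torque']),'w',s['gripper_width'])
E
python3 - <<'E'
from plan import *
st(); rel([430,150,260],toolR(22)); rel([421,-265.5,120],toolR(22))
E
```

```text
2.1 p [178.63 520.17 257.74] yaw 71.04852788997111 F [-0.98  0.41  0.73] T [ 0.   -0.01 -0.02] w 88.0911519668055
dp [0.358, -0.0023, -0.2685] tw [0.0, 49.05, 0.0]
dp [0.4844, 0.1377, -0.6644] tw [0.0, 49.05, 0.0]
```

Emit:
{"method": "send_rows", "body": {
  "moves": [
    {"dp": [0.358, 0, -0.2685], "twist": [0, 49, 0], "gripper": 0.4},
    {"dp": [0.358, 0, -0.2685], "twist": [0, 49, 0], "gripper": 0.4},
    {"dp": [0.358, 0, -0.2685], "twist": [0, 49, 0], "gripper": 0.4},
    {"dp": [0.358, 0, -0.2685], "twist": [0, 49, 0], "gripper": 0.4},
    {"dp": [0.358, 0, -0.2685], "twist": [0, 49, 0], "gripper": 0.4},
    {"dp": [0.358, 0, -0.2685], "twist": [0, 49, 0], "gripper": 0.4},
    {"dp": [0.358, 0, -0.2685], "twist": [0, 49, 0], "gripper": 0.4},
    {"dp": [0.358, 0, -0.2685], "twist": [0, 49, 0], "gripper": 0.4},
    {"dp": [0.358, 0, -0.2685], "twist": [0, 49, 0], "gripper": 0.4},
    {"dp": [0.4844, 0.1377, -0.6644], "twist": [0, 49, 0], "gripper": 0.4},
    {"dp": [0.4844, 0.1377, -0.6644], "twist": [0, 49, 0], "gripper": 0.4},
    {"dp": [0.4844, 0.1377, -0.6644], "twist": [0, 49, 0], "gripper": 0.4},
    {"dp": [0.4844, 0.1377, -0.6644], "twist": [0, 49, 0], "gripper": 0.4},
    {"dp": [0.4844, 0.1377, -0.6644], "twist": [0, 49, 0], "gripper": 0.4},
    {"dp": [0.4844, 0.1377, -0.6644], "twist": [0, 49, 0], "gripper": 0.4},
    {"dp": [0.4844, 0.1377, -0.6644], "twist": [0, 49, 0], "gripper": 0.4},
    {"dp": [0.4844, 0.1377, -0.6644], "twist": [0, 49, 0], "gripper": 0.4},
    {"dp": [0.4844, 0.1377, -0.6644], "twist": [0, 49, 0], "gripper": 0.4},
    {"dp": [0.4844, 0.1377, -0.6644], "twist": [0, 49, 0], "gripper": 0.4},
    {"dp": [0.4844, 0.1377, -0.6644], "twist": [0, 49, 0], "gripper": 0.4}
  ]
}}

```text
time_s: 3.77
eef_pos: [418.3, -231.6, 130.1]
tool_rot: [[0.375, 0.0, 0.927], [-0.927, -0.0, 0.375], [0.0, -1.0, 0.0]]
contact_force: [0.6, 0.5, -0.4]
gripper_width: 61.8
```

```bash
python3 - <<'E'
from plan import *
st(); rel([421,-265.5,120],toolR(22));rel([421,-265.5,34],toolR(22))
E
```

```text
3.7667 p [ 418.28 -231.65  130.06] yaw 22.017510688014557 F [ 0.61  0.55 -0.45] T [-0.11 -0.01  0.01] w 61.76178567924961
dp [0.0324, 0.0101, -0.0102] tw [-0.01, 0.02, 0.02]
dp [0.0324, 0.0961, -0.0102] tw [-0.01, 0.02, 0.02]
```

Emit:
{"method": "send_rows", "body": {
  "moves": [
    {"dp": [0.0324, 0.0101, -0.0102], "twist": [0, 0, 0], "gripper": 0.4},
    {"dp": [0.0324, 0.0401, -0.0102], "twist": [0, 0, 0], "gripper": 0.4},
    {"dp": [0.0324, 0.0401, -0.0102], "twist": [0, 0, 0], "gripper": 0.4}
  ]
}}

```text
time_s: 4.02
eef_pos: [419.7, -263.6, 86.7]
tool_rot: [[0.373, -0.005, 0.928], [-0.928, 0.005, 0.373], [-0.006, -1.0, -0.003]]
contact_force: [-1.3, 1.9, -0.9]
gripper_width: 61.6
```

```bash
python3 - <<'E'
from plan import *
st(); rel([421,-265.5,34],toolR(22))
a=shot('top','t1.png');b=shot('side','s1.png')
for im,f in((a,'t1c.png'),(b,'s1c.png')):
    u=proj(im,[421,-265.5,50]).astype(int); cv2.imwrite('pics/'+f,cv2.resize(im['img'][max(u[1]-50,0):u[1]+50,u[0]-60:u[0]+60,::-1],None,fx=5,fy=5,interpolation=cv2.INTER_CUBIC))
E
```

```text
4.0167 p [ 419.74 -263.63   86.72] yaw 21.88614433685847 F [-1.3   1.86 -0.85] T [-0.01  0.04 -0.  ] w 61.58719254143806
dp [0.0025, 0.0527, 0.0006] tw [0.14, -0.11, -0.35]
```

View pics/s1c.png

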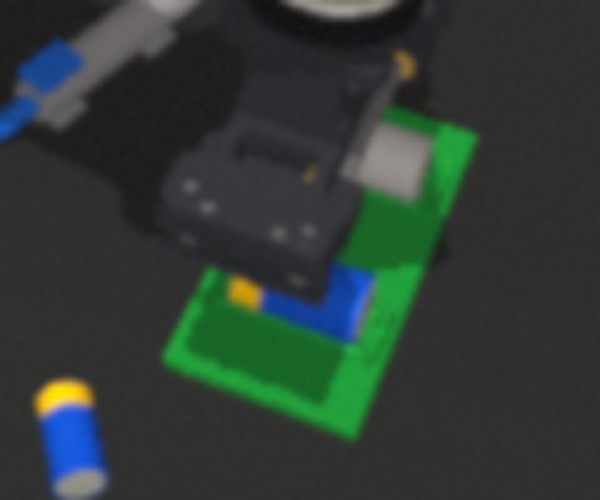

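```bash
python3 - <<'E'
from plan import *
st(); rel([421,-265.5,34],toolR(22))
E
```

```text
4.1167 p [ 420.9  -262.62   90.31] yaw 22.044937512281116 F [0.33 0.57 0.76] T [-0.   -0.01  0.01] w 61.844326794297565
dp [0.0029, 0.0563, -0.0009] tw [0.05, 0.04, -0.14]
```

Emit:
{"method": "send_rows", "body": {
  "moves": [
    {"dp": [0.003, 0.03, -0.0009], "twist": [0, 0, 0], "gripper": 0.4},
    {"dp": [0.003, 0.05, -0.0009], "twist": [0, 0, 0], "gripper": 0.4},
    {"dp": [0.003, 0.0563, -0.0009], "twist": [0, 0, 0], "gripper": 0.4},
    {"dp": [0.003, 0.0563, -0.0009], "twist": [0, 0, 0], "gripper": 0.4},
    {"dp": [0.003, 0.0563, -0.0009], "twist": [0, 0, 0], "gripper": -1},
    {"dp": [0.003, 0.0563, -0.0009], "twist": [0, 0, 0], "gripper": -1},
    {"dp": [0.003, 0.0563, -0.0009], "twist": [0, 0, 0], "gripper": -1},
    {"dp": [0.003, 0.0563, -0.0009], "twist": [0, 0, 0], "gripper": -1},
    {"dp": [0.003, 0.0563, -0.0009], "twist": [0, 0, 0], "gripper": -1},
    {"dp": [0.003, 0.0563, -0.0009], "twist": [0, 0, 0], "gripper": -1}
  ]
}}

```text
time_s: 4.95
eef_pos: [420.1, -267.2, 35.0]
tool_rot: [[0.376, -0.003, 0.926], [-0.926, -0.002, 0.376], [0.0, -1.0, -0.003]]
contact_force: [-13.8, -5.1, 9.5]
gripper_width: 32.1
```

```bash
python3 - <<'E'
from plan import *
st(); rel([421,-265.5,180],toolR(22))
E
```

```text
4.95 p [ 420.14 -267.19   35.02] yaw 22.11466041385359 F [-13.81  -5.11   9.54] T [-1.    2.16  0.07] w 32.115417297724534
dp [-0.0012, -0.145, 0.001] tw [0.19, 0.11, 0.02]
```

Emit:
{"method": "send_rows", "body": {
  "moves": [
    {"dp": [-0.001, -0.01, 0.001], "twist": [0, 0, 0], "gripper": -1},
    {"dp": [-0.001, -0.03, 0.001], "twist": [0, 0, 0], "gripper": -1},
    {"dp": [-0.001, -0.06, 0.001], "twist": [0, 0, 0], "gripper": -1},
    {"dp": [-0.001, -0.095, 0.001], "twist": [0, 0, 0], "gripper": -1},
    {"dp": [-0.001, -0.125, 0.001], "twist": [0, 0, 0], "gripper": -1},
    {"dp": [-0.001, -0.125, 0.001], "twist": [0, 0, 0], "gripper": -1},
    {"dp": [-0.001, -0.125, 0.001], "twist": [0, 0, 0], "gripper": -1}
  ]
}}

```text
time_s: 5.53
eef_pos: [422.3, -265.3, 160.3]
tool_rot: [[0.375, 0.002, 0.927], [-0.927, -0.002, 0.375], [0.003, -1.0, 0.001]]
contact_force: [-0.1, -0.5, -2.2]
gripper_width: 32.3
```

```bash
python3 - <<'E'
from plan import *
st()
a=shot('top','t2.png');b=shot('side','s2.png')
p=np.array(arm.sense()['eef_pos'])
for im,f in((a,'t2c.png'),(b,'s2c.png')):
    u=proj(im,p).astype(int); cv2.imwrite('pics/'+f,cv2.resize(im['img'][max(u[1]-50,0):u[1]+50,u[0]-60:u[0]+60,::-1],None,fx=5,fy=5,interpolation=cv2.INTER_CUBIC))
    print(u, proj(im,p+[0,0,-8]))
    for n in ('cell_plus','cell_minus','cell_center'):print(n,[(np.round(r['point'],1),round(r['p'],2)) for r in arm.spot_point(n,im)[:3]])
st(); pickle.dump((a,b),open('im2.pkl','wb'))
E
```

```text
5.5333 p [ 422.3  -265.25  160.27] yaw 22.045788842635588 F [-0.11 -0.48 -2.24] T [-0.06 -0.   -0.01] w 32.34265099665987
[351 235] [351.27 235.26]
cell_plus []
cell_minus []
cell_center []
[292 242] [292.32 244.6 ]
cell_plus [(array([243.3, 303.3]), 0.61), (array([295.4, 357.9]), 0.55)]
cell_minus [(array([242.1, 318.9]), 0.78), (array([299.2, 341.2]), 0.78), (array([308. , 250.6]), 0.54)]
cell_center [(array([294., 350.]), 0.67), (array([241.8, 310.8]), 0.49), (array([289.5, 243.9]), 0.4)]
5.9333 p [ 421.97 -264.97  158.39] yaw 22.042434502497933 F [-0.04 -0.3  -2.37] T [-0.03  0.03 -0.01] w 32.17687117564586
```

View pics/s2c.png

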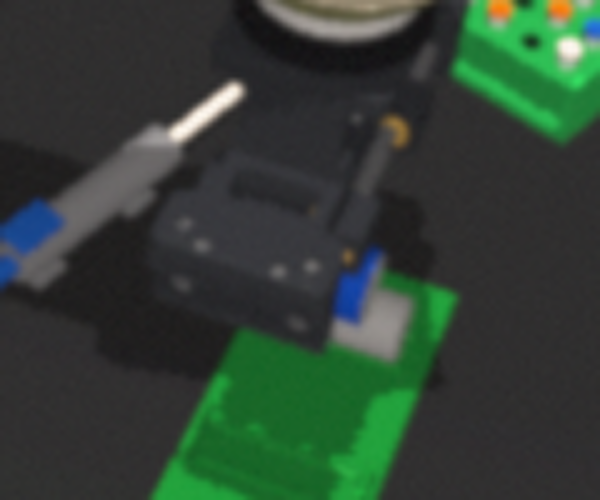

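View pics/t2c.png

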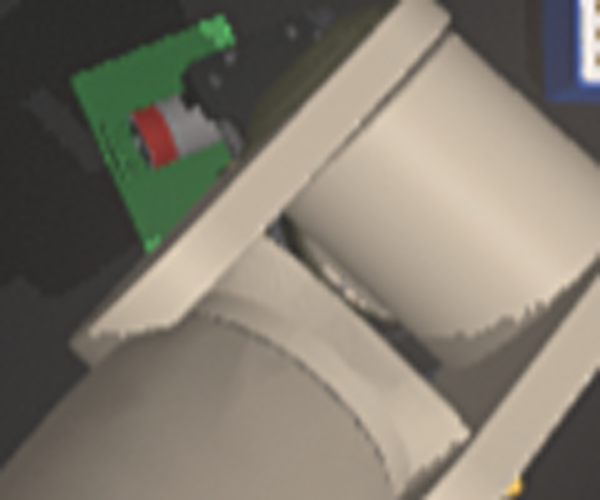

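```bash
cat >> plan.py <<'E'
SEAT=np.array([511.5,194.7,34.]); YAW=6.1; OFF=9.0
def tcp(Fy,zF,th,x=0,ys=0):
    # flat-end centre at drawer y=Fy, world z=zF, tilt th; ys = drawer shift along y
    t=np.radians(th); y=Fy+30*np.cos(t)-OFF*np.sin(t)+ys; z=zF+30*np.sin(t)+OFF*np.cos(t)
    c,s=np.cos(np.radians(YAW)),np.sin(np.radians(YAW))
    return np.array([SEAT[0]+x*c-y*s, SEAT[1]+x*s+y*c, z])
def go(Fy,zF,th,x=0,ys=0): p=tcp(Fy,zF,th,x,ys);print(p);rel(p,toolR(YAW,th))
def inv(s=None):
    s=s or arm.sense();R=np.array(s['tool_rot']);c,sn=np.cos(np.radians(YAW)),np.sin(np.radians(YAW))
    D=np.array([[c,sn,0],[-sn,c,0],[0,0,1]]);yt=D@R[:,1];xt=D@R[:,0]
    d=D@(np.array(s['eef_pos'])-SEAT); C=d+OFF*yt; F=C+30*xt;f=D@np.array(s['contact_force'])
    print('t',round(s['time_s'],2),'F y %.1f z %.1f x %.1f'%(F[1],F[2]+34,F[0]),'tilt %.1f'%np.degrees(np.arctan2(yt[1],-yt[2])),'plus y %.1f z %.1f'%((C-32*xt)[1],(C-32*xt)[2]+34),'f',np.round(f,2),'w %.1f'%s['gripper_width'])
E
python3 - <<'E'
from plan import *
st();go(-14,110,32);go(-14,60,32);go(-14,36,32)
a,b=pickle.load(open('im2.pkl','rb'));print(proj(b,[433.5,-293,150]))
E
```

```text
5.9333 p [ 421.97 -264.97  158.39] yaw 22.042434502497933 F [-0.04 -0.3  -2.37] T [-0.03  0.03 -0.01] w 32.17687117564586
[510.79 201.33 133.53]
dp [-0.3989, 0.0253, 0.2573] tw [4.49, 15.51, 31.72]
[510.79 201.33  83.53]
dp [-0.3988, 0.0753, 0.2574] tw [4.49, 15.51, 31.72]
[510.79 201.33  59.53]
dp [-0.3988, 0.0993, 0.2574] tw [4.49, 15.51, 31.72]
[306.31 249.25]
```

Emit:
{"method": "send_rows", "body": {
  "moves": [
    {"dp": [-0.02, 0, 0.013], "twist": [0, 0, 0], "gripper": -1},
    {"dp": [-0.4, 0.025, 0.257], "twist": [4.5, 15.5, 31.7], "gripper": -1},
    {"dp": [-0.4, 0.025, 0.257], "twist": [4.5, 15.5, 31.7], "gripper": -1},
    {"dp": [-0.4, 0.025, 0.257], "twist": [4.5, 15.5, 31.7], "gripper": -1},
    {"dp": [-0.4, 0.025, 0.257], "twist": [4.5, 15.5, 31.7], "gripper": -1},
    {"dp": [-0.4, 0.025, 0.257], "twist": [4.5, 15.5, 31.7], "gripper": -1},
    {"dp": [-0.4, 0.025, 0.257], "twist": [4.5, 15.5, 31.7], "gripper": -1},
    {"dp": [-0.4, 0.025, 0.257], "twist": [4.5, 15.5, 31.7], "gripper": -1},
    {"dp": [-0.4, 0.025, 0.257], "twist": [4.5, 15.5, 31.7], "gripper": -1},
    {"dp": [-0.4, 0.025, 0.257], "twist": [4.5, 15.5, 31.7], "gripper": -1},
    {"dp": [-0.4, 0.025, 0.257], "twist": [4.5, 15.5, 31.7], "gripper": -1},
    {"dp": [-0.4, 0.025, 0.257], "twist": [4.5, 15.5, 31.7], "gripper": -1},
    {"dp": [-0.4, 0.025, 0.257], "twist": [4.5, 15.5, 31.7], "gripper": -1},
    {"dp": [-0.4, 0.025, 0.257], "twist": [4.5, 15.5, 31.7], "gripper": -1},
    {"dp": [-0.4, 0.025, 0.257], "twist": [4.5, 15.5, 31.7], "gripper": -1},
    {"dp": [-0.4, 0.025, 0.257], "twist": [4.5, 15.5, 31.7], "gripper": -1}
  ]
}}

```text
time_s: 7.27
eef_pos: [510.3, 201.1, 134.0]
tool_rot: [[0.09, -0.055, 0.994], [-0.844, 0.526, 0.105], [-0.528, -0.849, 0.001]]
contact_force: [0.3, -1.3, -1.9]
gripper_width: 32.3
```

```bash
python3 - <<'E'
from plan import *
st();inv()
a=shot('top','t3.png');b=shot('side','s3.png')
p=np.array(arm.sense()['eef_pos'])
for im,f in((a,'t3c.png'),(b,'s3c.png')):
    u=proj(im,[511,195,50]).astype(int); cv2.imwrite('pics/'+f,cv2.resize(im['img'][max(u[1]-50,0):u[1]+50,u[0]-60:u[0]+60,::-1],None,fx=5,fy=5,interpolation=cv2.INTER_CUBIC))
inv();go(-14,60,32);go(-14,36,32)
E
```

```text
7.2667 p [510.34 201.07 133.98] yaw 6.036700640798881 F [ 0.32 -1.26 -1.89] T [-0.45  0.05 -0.  ] w 32.34565753848888
t 7.27 F y -14.3 z 110.5 x -0.5 tilt 31.9 plus y 38.4 z 143.3 f [ 0.18 -1.29 -1.89] w 32.3
t 7.37 F y -14.4 z 110.6 x -0.4 tilt 31.9 plus y 38.3 z 143.4 f [ 0.81 -0.21 -1.06] w 32.1
[510.79 201.33  83.53]
dp [0.0265, 0.0431, 0.0003] tw [-0.1, -0.05, 0.09]
[510.79 201.33  59.53]
dp [0.0391, 0.0635, 0.0003] tw [-0.1, -0.05, 0.09]
```

View pics/s3c.png

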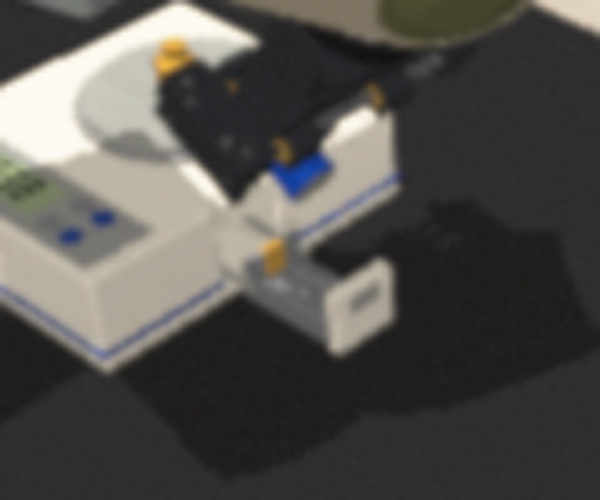

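View pics/t3c.png

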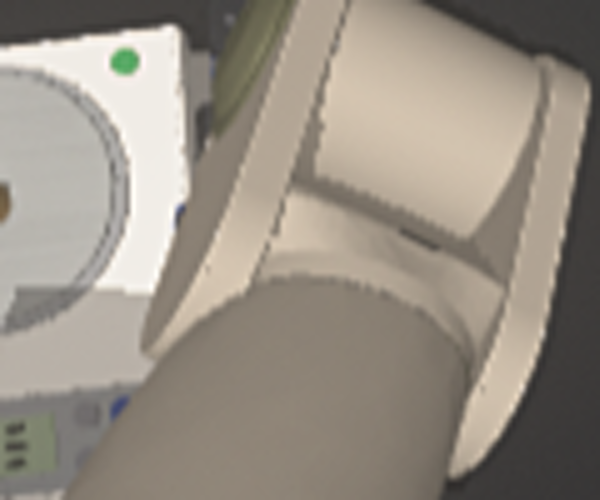

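Emit:
{"method": "send_rows", "body": {
  "moves": [
    {"dp": [0.0135, 0.022, 0.0003], "twist": [0, 0, 0], "gripper": -1},
    {"dp": [0.0265, 0.043, 0.0003], "twist": [0, 0, 0], "gripper": -1},
    {"dp": [0.031, 0.0505, 0.0003], "twist": [0, 0, 0], "gripper": -1},
    {"dp": [0.035, 0.057, 0.0003], "twist": [0, 0, 0], "gripper": -1},
    {"dp": [0.037, 0.06, 0.0003], "twist": [0, 0, 0], "gripper": -1},
    {"dp": [0.037, 0.06, 0.0003], "twist": [0, 0, 0], "gripper": -1}
  ]
}}

```text
time_s: 7.87
eef_pos: [510.7, 202.2, 63.6]
tool_rot: [[0.09, -0.055, 0.994], [-0.844, 0.526, 0.106], [-0.529, -0.849, 0.001]]
contact_force: [-0.1, -0.6, -0.9]
gripper_width: 32.2
```

```bash
python3 - <<'E'
from plan import *
inv()
b=shot('side','s4.png')
u=proj(b,[511,185,50]).astype(int); cv2.imwrite('pics/s4c.png',cv2.resize(b['img'][max(u[1]-40,0):u[1]+40,u[0]-50:u[0]+50,::-1],None,fx=6,fy=6,interpolation=cv2.INTER_CUBIC))
inv();go(-14,36,32);print(arm.sense()['qpos'])
E
```

```text
t 7.87 F y -13.2 z 40.1 x 0.1 tilt 31.9 plus y 39.5 z 72.9 f [-0.15 -0.62 -0.93] w 32.2
t 7.92 F y -13.1 z 40.6 x 0.3 tilt 31.9 plus y 39.5 z 73.4 f [ 0.34  0.34 -1.16] w 31.9
[510.79 201.33  59.53]
dp [0.0032, 0.0034, -0.0002] tw [-0.09, 0.05, 0.08]
[ -4.04  35.89  94.27  36.35  61.48 -31.26]
```

View pics/s4c.png

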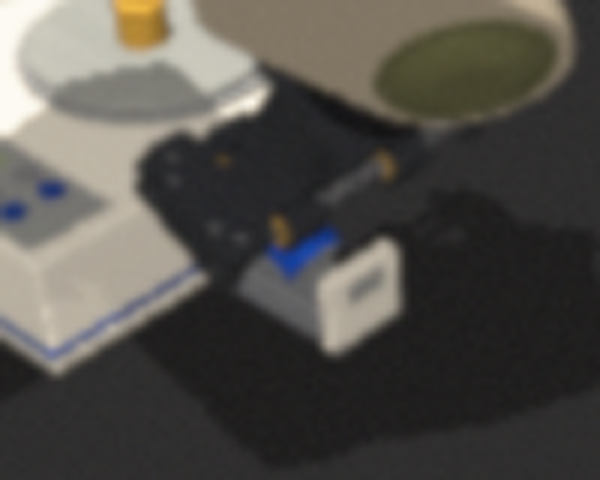

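Emit:
{"method": "send_rows", "body": {
  "moves": [
    {"dp": [0.0032, 0.0034, 0], "twist": [0, 0, 0], "gripper": -1},
    {"dp": [0.005, 0.0023, 0], "twist": [0, 0, 0], "gripper": -1},
    {"dp": [0.0066, 0.0013, 0], "twist": [0, 0, 0], "gripper": -1},
    {"dp": [0.0083, 0.0002, 0], "twist": [0, 0, 0], "gripper": -1},
    {"dp": [0.01, -0.0008, 0], "twist": [0, 0, 0], "gripper": -1},
    {"dp": [0.01, -0.0008, 0], "twist": [0, 0, 0], "gripper": -1}
  ]
}}

```text
time_s: 8.42
eef_pos: [511.6, 193.3, 59.2]
tool_rot: [[0.091, -0.055, 0.994], [-0.844, 0.526, 0.106], [-0.529, -0.849, 0.001]]
contact_force: [0.1, 1.6, -0.6]
gripper_width: 32.3
```

```bash
cat > look.py <<'E'
from plan import *
import sys
inv()
b=shot('side',sys.argv[1]+'.png')
u=proj(b,[511,185,50]).astype(int); cv2.imwrite('pics/'+sys.argv[1]+'c.png',cv2.resize(b['img'][max(u[1]-40,0):u[1]+40,u[0]-50:u[0]+50,::-1],None,fx=6,fy=6,interpolation=cv2.INTER_CUBIC))
inv()
E
python3 look.py s5
```

```text
t 8.42 F y -22.1 z 35.7 x -0.0 tilt 31.9 plus y 30.6 z 68.5 f [ 0.24  1.6  -0.58] w 32.3
t 8.47 F y -21.9 z 35.7 x 0.0 tilt 31.9 plus y 30.7 z 68.5 f [ 0.03  1.41 -0.13] w 32.2
```

View pics/s5c.png

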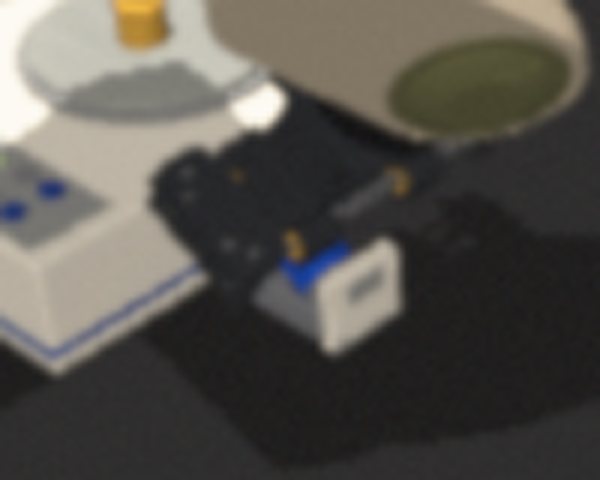

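Emit:
{"method": "send_rows", "body": {
  "moves": [
    {"dp": [0.0017, -0.0011, 0], "twist": [0, 0, 0], "gripper": -1},
    {"dp": [0.0034, -0.0021, 0], "twist": [0, 0, 0], "gripper": -1},
    {"dp": [0.0051, -0.0032, 0], "twist": [0, 0, 0], "gripper": -1},
    {"dp": [0.0051, -0.0032, 0], "twist": [0, 0, 0], "gripper": -1}
  ]
}}

```text
time_s: 8.8
eef_pos: [512.2, 187.3, 59.1]
tool_rot: [[0.091, -0.055, 0.994], [-0.844, 0.526, 0.106], [-0.529, -0.849, 0.001]]
contact_force: [0.7, 1.8, -1.1]
gripper_width: 32.0
```

```bash
python3 look.py s6
```

```text
t 8.8 F y -28.1 z 35.6 x -0.0 tilt 31.9 plus y 24.5 z 68.3 f [ 0.87  1.73 -1.07] w 32.0
t 8.85 F y -28.0 z 35.6 x -0.0 tilt 31.9 plus y 24.6 z 68.4 f [ 0.27  1.23 -1.18] w 32.5
```

View pics/s6c.png

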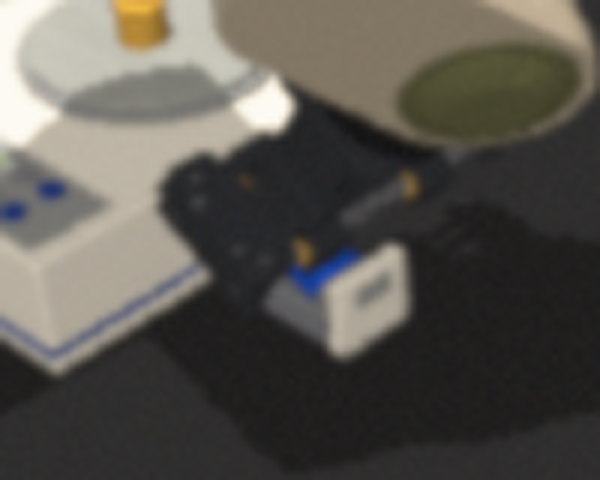

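Emit:
{"method": "send_rows", "body": {
  "moves": [
    {"dp": [0.0017, -0.0011, 0], "twist": [0, 0, 0], "gripper": -1},
    {"dp": [0.0034, -0.0021, 0], "twist": [0, 0, 0], "gripper": -1},
    {"dp": [0.0051, -0.0032, 0], "twist": [0, 0, 0], "gripper": -1},
    {"dp": [0.0051, -0.0032, 0], "twist": [0, 0, 0], "gripper": -1}
  ]
}}

```text
time_s: 9.18
eef_pos: [512.9, 181.3, 59.1]
tool_rot: [[0.091, -0.055, 0.994], [-0.844, 0.526, 0.106], [-0.529, -0.849, 0.001]]
contact_force: [0.5, 1.7, -1.2]
gripper_width: 32.2
```

```bash
python3 look.py s7
```

```text
t 9.18 F y -34.2 z 35.6 x -0.0 tilt 31.9 plus y 18.4 z 68.3 f [ 0.66  1.62 -1.25] w 32.2
t 9.23 F y -34.1 z 35.5 x -0.1 tilt 31.9 plus y 18.6 z 68.3 f [ 0.39  1.99 -0.67] w 32.2
```

Emit:
{"method": "send_rows", "body": {
  "moves": [
    {"dp": [0.0017, -0.0011, 0], "twist": [0, 0, 0], "gripper": -1},
    {"dp": [0.0034, -0.0021, 0], "twist": [0, 0, 0], "gripper": -1},
    {"dp": [0.0051, -0.0032, 0], "twist": [0, 0, 0], "gripper": -1},
    {"dp": [0.0051, -0.0032, 0], "twist": [0, 0, 0], "gripper": -1}
  ]
}}

```text
time_s: 9.57
eef_pos: [513.5, 175.3, 59.1]
tool_rot: [[0.091, -0.055, 0.994], [-0.844, 0.526, 0.106], [-0.529, -0.849, 0.001]]
contact_force: [-0.4, 1.8, -0.5]
gripper_width: 32.3
```

```bash
python3 look.py s8
```

```text
t 9.57 F y -40.2 z 35.6 x -0.0 tilt 31.9 plus y 12.4 z 68.3 f [-0.25  1.85 -0.48] w 32.3
t 9.62 F y -40.1 z 35.6 x -0.1 tilt 31.9 plus y 12.5 z 68.3 f [ 0.61  0.74 -0.71] w 32.3
```

Emit:
{"method": "send_rows", "body": {
  "moves": [
    {"dp": [0.0017, -0.0011, 0], "twist": [0, 0, 0], "gripper": -1},
    {"dp": [0.0034, -0.0021, 0], "twist": [0, 0, 0], "gripper": -1},
    {"dp": [0.0051, -0.0032, 0], "twist": [0, 0, 0], "gripper": -1},
    {"dp": [0.0051, -0.0032, 0], "twist": [0, 0, 0], "gripper": -1}
  ]
}}

```text
time_s: 9.95
eef_pos: [514.1, 169.3, 59.1]
tool_rot: [[0.091, -0.055, 0.994], [-0.844, 0.526, 0.106], [-0.529, -0.849, 0.001]]
contact_force: [0.3, 1.7, -1.0]
gripper_width: 32.3
```

```bash
python3 look.py s9
```

```text
t 9.95 F y -46.3 z 35.6 x -0.1 tilt 31.9 plus y 6.4 z 68.3 f [ 0.45  1.62 -0.96] w 32.3
t 10.0 F y -46.1 z 35.6 x -0.1 tilt 31.9 plus y 6.6 z 68.3 f [ 0.88  0.86 -0.48] w 32.1
```

Emit:
{"method": "send_rows", "body": {
  "moves": [
    {"dp": [0.0017, -0.0011, 0], "twist": [0, 0, 0], "gripper": -1},
    {"dp": [0.0034, -0.0021, 0], "twist": [0, 0, 0], "gripper": -1},
    {"dp": [0.0051, -0.0032, 0], "twist": [0, 0, 0], "gripper": -1},
    {"dp": [0.0051, -0.0032, 0], "twist": [0, 0, 0], "gripper": -1}
  ]
}}

```text
time_s: 10.33
eef_pos: [514.7, 163.4, 59.1]
tool_rot: [[0.091, -0.055, 0.994], [-0.844, 0.526, 0.106], [-0.529, -0.849, 0.001]]
contact_force: [-0.0, 2.9, -1.2]
gripper_width: 32.5
```

```bash
python3 look.py s10
```

```text
t 10.33 F y -52.1 z 35.6 x -0.1 tilt 31.9 plus y 0.5 z 68.4 f [ 0.3   2.86 -1.18] w 32.5
t 10.38 F y -52.0 z 35.6 x -0.1 tilt 31.9 plus y 0.7 z 68.4 f [ 1.1   2.51 -0.57] w 32.5
```

View pics/s10c.png

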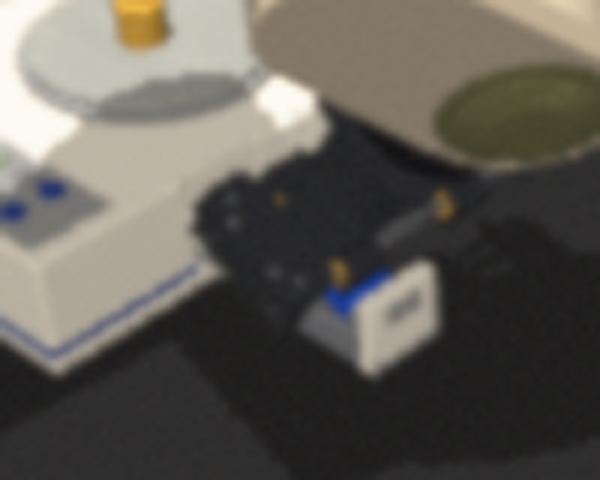

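Emit:
{"method": "send_rows", "body": {
  "moves": [
    {"dp": [0.0017, -0.0011, 0], "twist": [0, 0, 0], "gripper": -1},
    {"dp": [0.0017, -0.0011, 0], "twist": [0, 0, 0], "gripper": -1},
    {"dp": [0.0017, -0.0011, 0], "twist": [0, 0, 0], "gripper": -1}
  ]
}}

```text
time_s: 10.63
eef_pos: [514.9, 161.7, 59.2]
tool_rot: [[0.091, -0.055, 0.994], [-0.844, 0.526, 0.106], [-0.529, -0.849, 0.001]]
contact_force: [1.0, 3.6, -0.9]
gripper_width: 32.4
```

```bash
python3 look.py s11; python3 look.py s12
```

```text
t 10.63 F y -53.8 z 35.7 x -0.1 tilt 31.9 plus y -1.2 z 68.5 f [ 1.34  3.47 -0.89] w 32.4
t 10.68 F y -53.8 z 35.7 x -0.1 tilt 31.9 plus y -1.2 z 68.4 f [ 1.25  2.97 -0.8 ] w 32.2
t 10.68 F y -53.8 z 35.7 x -0.1 tilt 31.9 plus y -1.2 z 68.4 f [ 1.25  2.97 -0.8 ] w 32.2
t 10.73 F y -53.8 z 35.7 x -0.1 tilt 31.9 plus y -1.2 z 68.4 f [ 1.23  3.9  -1.69] w 32.2
```

Emit:
{"method": "send_rows", "body": {
  "moves": [
    {"dp": [0.0013, -0.0008, 0], "twist": [0, 0, 0], "gripper": -1},
    {"dp": [0.0026, -0.0016, 0], "twist": [0, 0, 0], "gripper": -1},
    {"dp": [0.0026, -0.0016, 0], "twist": [0, 0, 0], "gripper": -1}
  ]
}}

```text
time_s: 10.98
eef_pos: [515.2, 158.7, 59.2]
tool_rot: [[0.091, -0.056, 0.994], [-0.844, 0.526, 0.106], [-0.529, -0.848, 0.001]]
contact_force: [-0.3, 6.2, -0.7]
gripper_width: 32.1
```

```bash
python3 look.py s13; python3 look.py s14;python3 - <<'E'
from plan import *
for th in (25,18,10,0):
    Fy=-32+(40.5-36)*np.tan(np.radians(th))*1.0
    print(th,Fy); go(Fy,36,th,ys=-27.9)
go(-32,34,0,ys=-27.9)
E
```

```text
t 10.98 F y -56.9 z 35.7 x -0.1 tilt 32.0 plus y -4.3 z 68.5 f [ 0.39  6.23 -0.7 ] w 32.1
t 11.03 F y -56.8 z 35.7 x -0.2 tilt 32.0 plus y -4.2 z 68.5 f [ 1.51  4.35 -1.03] w 32.1
t 11.03 F y -56.8 z 35.7 x -0.2 tilt 32.0 plus y -4.2 z 68.5 f [ 1.51  4.35 -1.03] w 32.1
t 11.08 F y -56.8 z 35.7 x -0.2 tilt 32.0 plus y -4.2 z 68.5 f [ 1.56  4.64 -0.1 ] w 32.1
25 -29.901615538302508
[515.16 160.48  56.84]
dp [-0.0002, 0.0029, 0.0002] tw [-0.04, 0.04, -6.96]
18 -30.537861366951923
[514.97 162.2   53.83]
dp [-0.0001, 0.0064, 0.0002] tw [-0.04, 0.03, -13.96]
10 -31.206528586811906
[514.81 163.75  50.07]
dp [0.0006, 0.0104, 0.0002] tw [-0.05, 0.03, -21.96]
0 -32.0
[514.68 164.97  45.  ]
dp [0.0022, 0.0153, 0.0002] tw [-0.05, 0.03, -31.96]
[514.68 164.97  43.  ]
dp [0.0033, 0.017, 0.0002] tw [-0.05, 0.03, -31.96]
```

View pics/s14c.png

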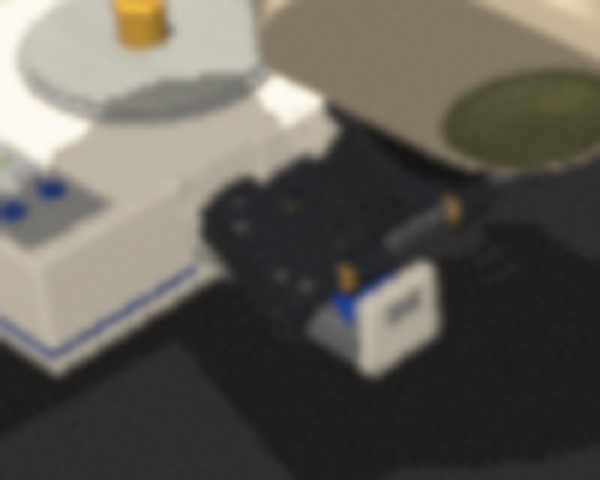

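Emit:
{"method": "send_rows", "body": {
  "moves": [
    {"dp": [-0.0001, 0.0015, 0], "twist": [0, 0, -3.5], "gripper": -1},
    {"dp": [-0.0002, 0.0029, 0], "twist": [0, 0, -7], "gripper": -1},
    {"dp": [-0.0002, 0.0046, 0], "twist": [0, 0, -10.5], "gripper": -1},
    {"dp": [-0.0001, 0.0064, 0], "twist": [0, 0, -14], "gripper": -1},
    {"dp": [-0.0001, 0.0064, 0], "twist": [0, 0, -14], "gripper": -1}
  ]
}}

```text
time_s: 11.5
eef_pos: [514.5, 163.2, 53.9]
tool_rot: [[0.104, -0.031, 0.994], [-0.947, 0.303, 0.108], [-0.305, -0.952, 0.002]]
contact_force: [1.0, 5.6, -0.8]
gripper_width: 32.1
```

```bash
python3 look.py s15; python3 look.py s16
```

```text
t 11.5 F y -57.5 z 36.2 x -0.3 tilt 17.8 plus y 1.6 z 55.1 f [ 1.57  5.42 -0.83] w 32.1
t 11.55 F y -57.6 z 36.1 x -0.2 tilt 17.9 plus y 1.4 z 55.2 f [ 0.37  4.94 -1.54] w 32.1
t 11.55 F y -57.6 z 36.1 x -0.2 tilt 17.9 plus y 1.4 z 55.2 f [ 0.37  4.94 -1.54] w 32.1
t 11.6 F y -58.0 z 36.1 x -0.2 tilt 17.9 plus y 1.0 z 55.1 f [ 0.57  4.57 -0.39] w 32.4
```

View pics/s16c.png

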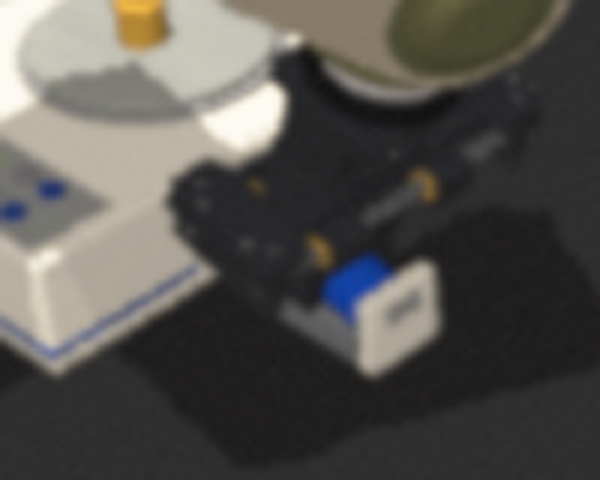

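```bash
python3 - <<'E'
from plan import *
for th,z in ((14,36),(10,36),(7,36),(3,35.5),(0,35)):
    Fy=-32.4+(40.5-z)*np.tan(np.radians(th))
    print(th,Fy); go(Fy,z,th,ys=-27.5)
E
```

```text
14 -31.278023987205685
[514.88 163.03  51.99]
dp [0.0003, 0.0019, 0.0003] tw [-0.04, 0.09, -3.92]
10 -31.606528586811905
[514.81 163.75  50.07]
dp [0.0002, 0.0039, 0.0003] tw [-0.05, 0.09, -7.92]
7 -31.84746947593693
[514.76 164.21  48.59]
dp [0.0002, 0.0055, 0.0003] tw [-0.05, 0.08, -10.92]
3 -32.13796110358479
[514.7  164.72  46.06]
dp [0.0005, 0.008, 0.0003] tw [-0.05, 0.08, -14.92]
0 -32.4
[514.68 164.97  44.  ]
dp [0.0009, 0.0101, 0.0003] tw [-0.05, 0.08, -17.92]
```

Emit:
{"method": "send_rows", "body": {
  "moves": [
    {"dp": [0.0003, 0.0019, 0.0002], "twist": [0, 0, -4], "gripper": -1},
    {"dp": [0.0002, 0.0039, 0.0002], "twist": [0, 0, -8], "gripper": -1},
    {"dp": [0.0002, 0.0055, 0.0002], "twist": [0, 0, -11], "gripper": -1},
    {"dp": [0.0002, 0.0055, 0.0002], "twist": [0, 0, -11], "gripper": -1}
  ]
}}

```text
time_s: 11.93
eef_pos: [514.5, 164.6, 48.3]
tool_rot: [[0.107, -0.012, 0.994], [-0.987, 0.118, 0.108], [-0.118, -0.993, 0.001]]
contact_force: [-0.6, 4.6, -2.4]
gripper_width: 32.3
```

```bash
python3 look.py s17; python3 look.py s18
```

```text
t 11.93 F y -59.0 z 35.8 x -0.2 tilt 6.8 plus y 2.6 z 43.1 f [-0.06  4.6  -2.39] w 32.3
t 11.98 F y -59.2 z 35.8 x -0.1 tilt 6.9 plus y 2.4 z 43.2 f [-0.38  4.57 -1.3 ] w 32.4
t 11.98 F y -59.2 z 35.8 x -0.1 tilt 6.9 plus y 2.4 z 43.2 f [-0.38  4.57 -1.3 ] w 32.4
t 12.03 F y -59.5 z 35.7 x -0.2 tilt 6.9 plus y 2.1 z 43.2 f [-0.54  5.58 -0.92] w 32.2
```

View pics/s18c.png

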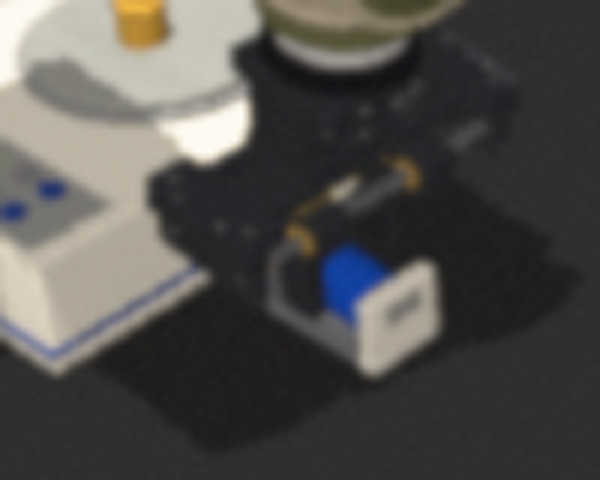

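```bash
python3 - <<'E'
from plan import *
for th,z in ((3,35.5),(0,35),(0,34.3)):
    Fy=-32.4+(40.5-z)*np.tan(np.radians(th))
    go(Fy,z,th,ys=-27.5)
E
```

```text
[514.7  164.72  46.06]
dp [-0.0003, 0.0023, 0.0002] tw [-0.03, 0.05, -3.94]
[514.68 164.97  44.  ]
dp [-0.0003, 0.0044, 0.0002] tw [-0.03, 0.05, -6.94]
[514.68 164.97  43.3 ]
dp [-0.0003, 0.0051, 0.0002] tw [-0.03, 0.05, -6.94]
```

Emit:
{"method": "send_rows", "body": {
  "moves": [
    {"dp": [-0.0002, 0.0023, 0.0002], "twist": [0, 0, -3.9], "gripper": -1},
    {"dp": [-0.0002, 0.0034, 0.0002], "twist": [0, 0, -5.5], "gripper": -1},
    {"dp": [-0.0002, 0.0044, 0.0002], "twist": [0, 0, -6.9], "gripper": -1},
    {"dp": [-0.0002, 0.0044, 0.0002], "twist": [0, 0, -6.9], "gripper": -1}
  ]
}}

```text
time_s: 12.37
eef_pos: [514.7, 164.9, 44.0]
tool_rot: [[0.107, 0.001, 0.994], [-0.994, -0.0, 0.107], [0.0, -1.0, 0.001]]
contact_force: [-2.1, 5.3, 0.8]
gripper_width: 32.3
```

```bash
python3 look.py s19; python3 look.py s20
```

```text
t 12.37 F y -60.0 z 35.0 x 0.0 tilt -0.0 plus y 2.0 z 35.0 f [-1.52  5.47  0.82] w 32.3
t 12.42 F y -60.1 z 35.0 x 0.0 tilt 0.0 plus y 1.9 z 35.1 f [-2.    5.07  1.35] w 32.0
t 12.42 F y -60.1 z 35.0 x 0.0 tilt 0.0 plus y 1.9 z 35.1 f [-2.    5.07  1.35] w 32.0
t 12.47 F y -60.2 z 35.0 x 0.0 tilt 0.0 plus y 1.8 z 35.1 f [-1.17  4.85  0.69] w 32.2
```

Emit:
{"method": "send_rows", "body": {
  "moves": [
    {"dp": [0, 0, -0.001], "twist": [0, 0, 0], "gripper": -1},
    {"dp": [0, 0.0005, -0.001], "twist": [0, 0, 0], "gripper": -1},
    {"dp": [0, 0.0005, -0.001], "twist": [0, 0, 0], "gripper": -1}
  ]
}}

```text
time_s: 12.72
eef_pos: [514.5, 164.3, 43.8]
tool_rot: [[0.106, 0.002, 0.994], [-0.994, 0.001, 0.106], [-0.001, -1.0, 0.002]]
contact_force: [-0.2, 5.6, 0.6]
gripper_width: 32.7
```

```bash
python3 look.py s21; python3 look.py s22
```

```text
t 12.72 F y -60.5 z 34.8 x -0.3 tilt 0.1 plus y 1.5 z 34.8 f [0.43 5.62 0.58] w 32.7
t 12.77 F y -60.5 z 34.8 x -0.3 tilt 0.1 plus y 1.5 z 34.9 f [0.93 5.8  0.38] w 31.9
t 12.77 F y -60.5 z 34.8 x -0.3 tilt 0.1 plus y 1.5 z 34.9 f [0.93 5.8  0.38] w 31.9
t 12.82 F y -60.5 z 34.8 x -0.3 tilt 0.1 plus y 1.5 z 34.9 f [1.   6.32 1.59] w 32.3
```

View pics/s22c.png

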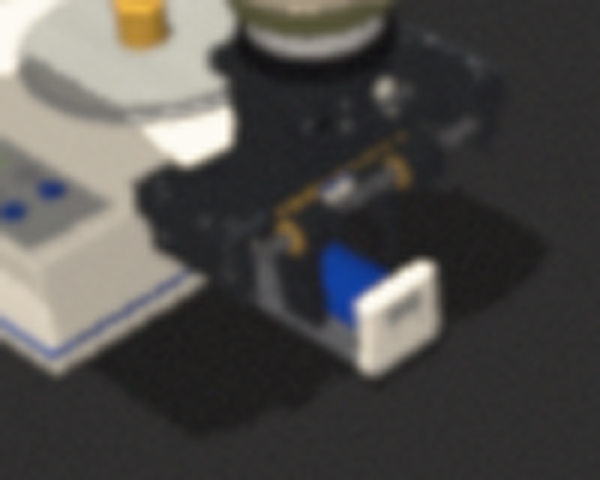

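Emit:
{"method": "send_rows", "body": {
  "moves": [
    {"dp": [-0.001, 0, 0.0002], "twist": [0, 0, 0], "gripper": -1},
    {"dp": [-0.002, 0, 0.0003], "twist": [0, 0, 0], "gripper": -1},
    {"dp": [-0.002, 0.0004, 0.0003], "twist": [0, 0, 0], "gripper": -1},
    {"dp": [-0.002, 0.0004, 0.0003], "twist": [0, 0, 0], "gripper": -1}
  ]
}}

```text
time_s: 13.15
eef_pos: [514.4, 166.3, 43.6]
tool_rot: [[0.106, 0.002, 0.994], [-0.994, 0.001, 0.106], [-0.001, -1.0, 0.002]]
contact_force: [-0.5, 5.8, 3.4]
gripper_width: 32.4
```

```bash
python3 look.py s23; python3 look.py s24
```

```text
t 13.15 F y -58.5 z 34.6 x -0.1 tilt 0.0 plus y 3.5 z 34.6 f [0.1  5.81 3.44] w 32.4
t 13.2 F y -58.5 z 34.6 x -0.1 tilt 0.0 plus y 3.5 z 34.6 f [0.17 5.39 3.49] w 31.8
t 13.2 F y -58.5 z 34.6 x -0.1 tilt 0.0 plus y 3.5 z 34.6 f [0.17 5.39 3.49] w 31.8
t 13.25 F y -58.5 z 34.6 x -0.1 tilt 0.0 plus y 3.5 z 34.6 f [0.54 4.7  3.92] w 32.4
```

Emit:
{"method": "send_rows", "body": {
  "moves": [
    {"dp": [0, -0.0004, 0], "twist": [0, 0, 0], "gripper": -1},
    {"dp": [-0.001, -0.0004, 0], "twist": [0, 0, 0], "gripper": -1},
    {"dp": [-0.001, -0.0004, 0], "twist": [0, 0, 0], "gripper": -1}
  ]
}}

```text
time_s: 13.5
eef_pos: [514.2, 167.2, 43.7]
tool_rot: [[0.106, 0.002, 0.994], [-0.994, 0.0, 0.106], [-0.0, -1.0, 0.002]]
contact_force: [0.4, 4.2, 0.6]
gripper_width: 32.0
```

```bash
python3 look.py s25; python3 look.py s26
```

```text
t 13.5 F y -57.6 z 34.7 x -0.2 tilt 0.0 plus y 4.4 z 34.7 f [0.82 4.16 0.64] w 32.0
t 13.55 F y -57.7 z 34.7 x -0.1 tilt 0.0 plus y 4.3 z 34.7 f [1.28 4.42 1.77] w 32.1
t 13.55 F y -57.7 z 34.7 x -0.1 tilt 0.0 plus y 4.3 z 34.7 f [1.28 4.42 1.77] w 32.1
t 13.6 F y -57.7 z 34.7 x -0.2 tilt 0.0 plus y 4.3 z 34.7 f [0.43 3.41 1.85] w 32.2
```

View pics/s26c.png

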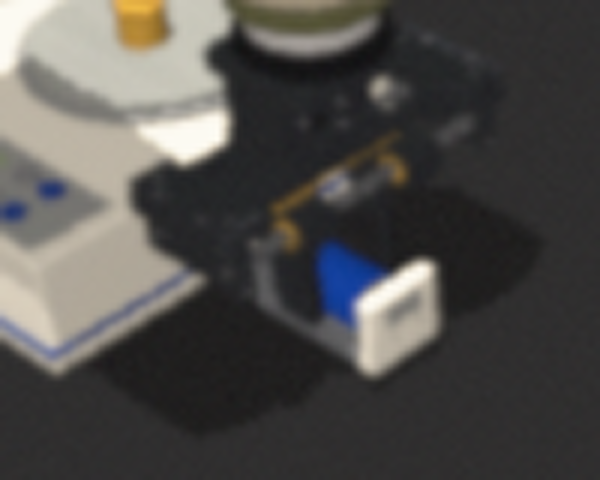

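Emit:
{"method": "send_rows", "body": {
  "moves": [
    {"dp": [-0.0007, 0, 0], "twist": [0, 0, 0], "gripper": -1},
    {"dp": [-0.0007, 0, 0], "twist": [0, 0, 0], "gripper": -1}
  ]
}}

```text
time_s: 13.77
eef_pos: [514.2, 167.9, 43.7]
tool_rot: [[0.107, 0.002, 0.994], [-0.994, 0.0, 0.107], [-0.0, -1.0, 0.002]]
contact_force: [1.2, 3.2, 1.3]
gripper_width: 32.4
```

```bash
python3 look.py s27; python3 look.py s28
```

```text
t 13.77 F y -57.0 z 34.7 x -0.2 tilt 0.0 plus y 5.0 z 34.7 f [1.54 3.08 1.32] w 32.4
t 13.82 F y -56.9 z 34.7 x -0.2 tilt 0.0 plus y 5.1 z 34.7 f [1.39 2.45 1.59] w 32.1
t 13.82 F y -56.9 z 34.7 x -0.2 tilt 0.0 plus y 5.1 z 34.7 f [1.39 2.45 1.59] w 32.1
t 13.87 F y -57.0 z 34.7 x -0.2 tilt 0.0 plus y 5.0 z 34.7 f [1.8  2.6  2.01] w 32.2
```

Emit:
{"method": "send_rows", "body": {
  "moves": [
    {"dp": [0, 0, 0], "twist": [0, 0, 0], "gripper": 0.3},
    {"dp": [0, 0, 0], "twist": [0, 0, 0], "gripper": 0.3},
    {"dp": [0, 0, 0], "twist": [0, 0, 0], "gripper": 0.3},
    {"dp": [0, 0, 0], "twist": [0, 0, 0], "gripper": 0.3},
    {"dp": [0, 0, 0], "twist": [0, 0, 0], "gripper": 0.3},
    {"dp": [0, 0, 0], "twist": [0, 0, 0], "gripper": 0.3}
  ]
}}

```text
time_s: 14.37
eef_pos: [513.9, 167.9, 43.6]
tool_rot: [[0.106, 0.001, 0.994], [-0.994, 0.0, 0.106], [-0.0, -1.0, 0.001]]
contact_force: [0.5, 0.6, -0.7]
gripper_width: 57.1
```

```bash
python3 look.py s29
```

```text
t 14.37 F y -56.9 z 34.6 x -0.5 tilt 0.0 plus y 5.1 z 34.6 f [ 0.57  0.58 -0.71] w 57.1
t 14.42 F y -56.9 z 34.6 x -0.5 tilt 0.0 plus y 5.1 z 34.6 f [-0.14 -0.35  0.15] w 57.1
```

View pics/s29c.png

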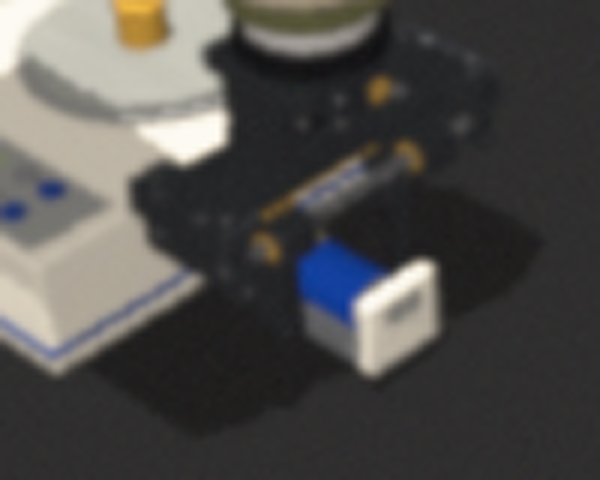

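Emit:
{"method": "send_rows", "body": {
  "moves": [
    {"dp": [0, -0.01, 0], "twist": [0, 0, 0], "gripper": 0.3},
    {"dp": [0, -0.035, 0], "twist": [0, 0, 0], "gripper": 0.3},
    {"dp": [0, -0.07, 0], "twist": [0, 0, 0], "gripper": 0.3},
    {"dp": [0.03, -0.1, 0], "twist": [0, 0, 0], "gripper": -1},
    {"dp": [0.07, -0.1, 0], "twist": [0, 0, 0], "gripper": -1},
    {"dp": [0.1, -0.1, 0], "twist": [0, 0, 0], "gripper": -1},
    {"dp": [0.1, -0.1, 0], "twist": [0, 0, 0], "gripper": -1},
    {"dp": [0.1, -0.1, 0], "twist": [0, 0, 0], "gripper": -1}
  ]
}}

```text
time_s: 15.08
eef_pos: [524.6, 67.3, 144.3]
tool_rot: [[0.104, 0.002, 0.995], [-0.995, 0.0, 0.104], [-0.0, -1.0, 0.002]]
contact_force: [0.1, -0.2, 0.5]
gripper_width: 26.1
```

```bash
python3 look.py s30; python3 - <<'E'
from plan import *
a=shot('top','t30.png');u=proj(a,[511,185,50]).astype(int); cv2.imwrite('pics/t30c.png',cv2.resize(a['img'][u[1]-50:u[1]+50,u[0]-60:u[0]+60,::-1],None,fx=5,fy=5,interpolation=cv2.INTER_CUBIC))
E
```

```text
t 15.08 F y -158.0 z 135.3 x -0.6 tilt 0.0 plus y -96.0 z 135.4 f [ 0.04 -0.22  0.45] w 26.1
t 15.13 F y -157.0 z 135.1 x -0.6 tilt 0.0 plus y -95.0 z 135.1 f [-0.73  0.44 -0.68] w 22.2
```

View pics/s30c.png

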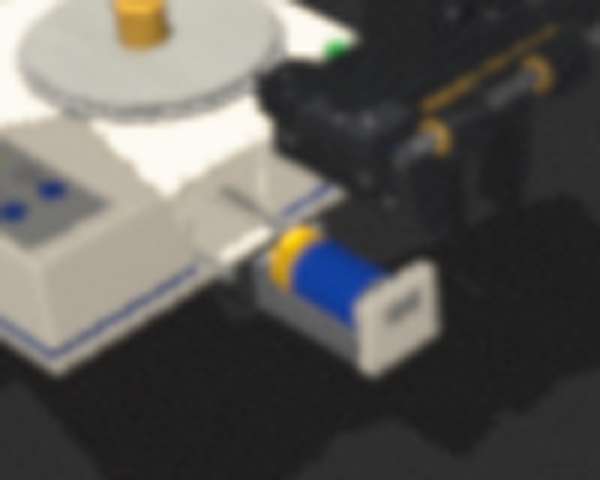

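View pics/t30c.png

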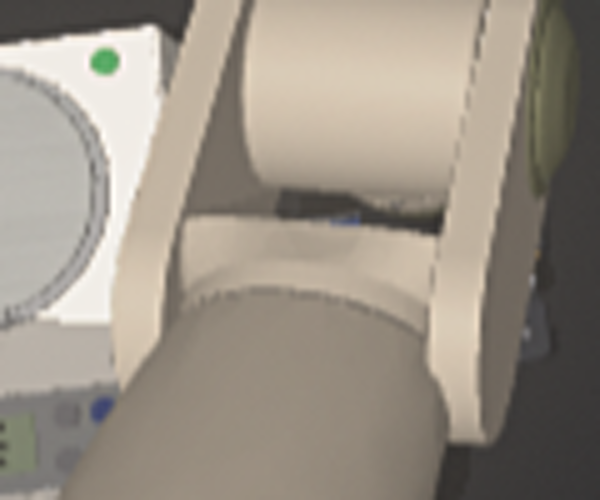

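```bash
python3 - <<'E'
from fit import *
from plan import SEAT,YAW
b=arm.get_image('side')
u=proj(b,[511,185,50]).astype(int);x0,y0=u[0]-50,u[1]-40
I=cv2.resize(b['img'][y0:y0+80,x0:x0+100,::-1],None,fx=6,fy=6,interpolation=cv2.INTER_CUBIC)
c,s=np.cos(np.radians(YAW)),np.sin(np.radians(YAW)); ctr=SEAT[:2]+(-27.5)*np.array([-s,c])
for y in(-30,30):
    P=place(cyl(16.5,y,y,34),ctr[0],ctr[1],np.radians(YAW))[::2]
    uv=np.array([(proj(b,p)-[x0,y0]+.5)*6 for p in P]).astype(np.int32); cv2.polylines(I,[uv],True,(255,0,255),1)
P=place(boxpts(-23.5,23.5,-48,-48,11,54),ctr[0],ctr[1],np.radians(YAW))[[0,1,5,4]]
uv=np.array([(proj(b,p)-[x0,y0]+.5)*6 for p in P]).astype(np.int32); cv2.polylines(I,[uv],True,(0,255,0),1)
cv2.imwrite('pics/s31c.png',I)
E
```

```text
(no output)
```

View pics/s31c.png

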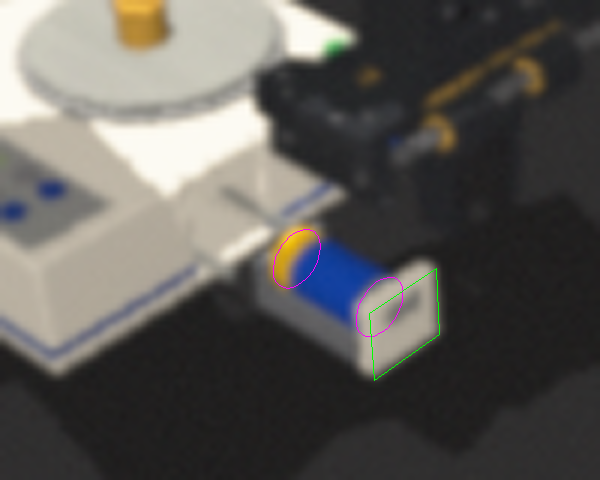

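```bash
python3 - <<'E'
from plan import *
def g(y,z):
    c,s=np.cos(np.radians(YAW)),np.sin(np.radians(YAW)); rel([SEAT[0]-y*s,SEAT[1]+y*c,z],toolR(YAW))
st();g(-120,46);g(-95,46)
E
```

```text
15.2333 p [524.27  69.31 143.75] yaw 6.16722466434354 F [-0.18  0.46 -0.28] T [-0.04  0.08  0.03] w 14.19022029939309
dp [-0.006, 0.0978, 0.0005] tw [-0.06, 0.07, -0.03]
dp [-0.031, 0.0978, 0.0006] tw [-0.06, 0.07, -0.03]
```

Emit:
{"method": "send_rows", "body": {
  "moves": [
    {"dp": [-0.003, 0.035, 0.0005], "twist": [0, 0, 0], "gripper": -1},
    {"dp": [-0.006, 0.07, 0.0005], "twist": [0, 0, 0], "gripper": -1},
    {"dp": [-0.006, 0.0975, 0.0005], "twist": [0, 0, 0], "gripper": -1},
    {"dp": [-0.018, 0.0975, 0.0005], "twist": [0, 0, 0], "gripper": -1},
    {"dp": [-0.03, 0.0975, 0.0005], "twist": [0, 0, 0], "gripper": -1},
    {"dp": [-0.03, 0.0975, 0.0005], "twist": [0, 0, 0], "gripper": -1},
    {"dp": [-0.03, 0.0975, 0.0005], "twist": [0, 0, 0], "gripper": -1}
  ]
}}

```text
time_s: 15.82
eef_pos: [522.5, 99.7, 47.9]
tool_rot: [[0.109, 0.004, 0.994], [-0.994, 0.0, 0.109], [0.0, -1.0, 0.004]]
contact_force: [0.5, -1.5, 0.8]
gripper_width: 0.5
```

```bash
sed -i 's/\[511,185,50\]/[513,165,50]/' look.py; python3 look.py s32; python3 -c "
from plan import *
st()"
```

```text
t 15.82 F y -125.6 z 38.9 x 1.0 tilt -0.0 plus y -63.6 z 38.9 f [ 0.32 -1.54  0.79] w 0.5
t 15.87 F y -126.2 z 38.8 x 1.0 tilt -0.0 plus y -64.2 z 38.8 f [-0.21  0.6  -0.54] w 0.4
15.8667 p [522.59  99.18  47.81] yaw 6.205568034433714 F [-0.28  0.57 -0.54] T [-0.09  0.05 -0.01] w 0.4466681155908541
```

View pics/s32c.png

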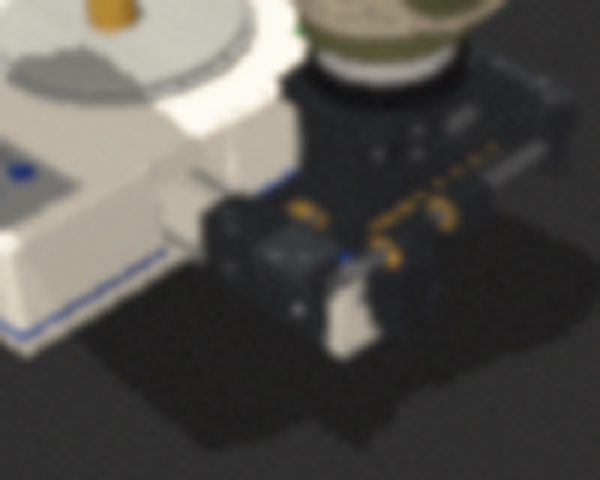

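Emit:
{"method": "send_rows", "body": {
  "moves": [
    {"dp": [-0.003, 0.001, 0], "twist": [0, 0, 0], "gripper": -1},
    {"dp": [-0.006, 0.0015, 0], "twist": [0, 0, 0], "gripper": -1},
    {"dp": [-0.009, 0.0015, 0], "twist": [0, 0, 0], "gripper": -1},
    {"dp": [-0.012, 0.0015, 0], "twist": [0, 0, 0], "gripper": -1},
    {"dp": [-0.015, 0.0015, 0], "twist": [0, 0, 0], "gripper": -1},
    {"dp": [-0.018, 0.0015, 0], "twist": [0, 0, 0], "gripper": -1},
    {"dp": [-0.022, 0.0015, 0], "twist": [0, 0, 0], "gripper": -1},
    {"dp": [-0.026, 0.0015, 0], "twist": [0, 0, 0], "gripper": -1},
    {"dp": [-0.03, 0.0015, 0], "twist": [0, 0, 0], "gripper": -1},
    {"dp": [-0.034, 0.0015, 0], "twist": [0, 0, 0], "gripper": -1},
    {"dp": [-0.038, 0.0015, 0], "twist": [0, 0, 0], "gripper": -1},
    {"dp": [-0.042, 0.0015, 0], "twist": [0, 0, 0], "gripper": -1},
    {"dp": [-0.046, 0.0015, 0], "twist": [0, 0, 0], "gripper": -1},
    {"dp": [-0.05, 0.0015, 0], "twist": [0, 0, 0], "gripper": -1},
    {"dp": [-0.054, 0.0015, 0], "twist": [0, 0, 0], "gripper": -1},
    {"dp": [-0.058, 0.0015, 0], "twist": [0, 0, 0], "gripper": -1},
    {"dp": [-0.062, 0.0015, 0], "twist": [0, 0, 0], "gripper": -1},
    {"dp": [-0.066, 0.0015, 0], "twist": [0, 0, 0], "gripper": -1}
  ]
}}

```text
time_s: 17.37
eef_pos: [514.8, 164.4, 44.6]
tool_rot: [[0.107, 0.001, 0.994], [-0.994, 0.0, 0.107], [-0.0, -1.0, 0.001]]
contact_force: [1.6, -2.1, 2.1]
gripper_width: 0.1
```

```bash
python3 look.py s33; python3 -c "
from plan import *
st()"
```

```text
t 17.37 F y -60.4 z 35.6 x 0.1 tilt 0.0 plus y 1.6 z 35.6 f [ 1.32 -2.26  2.09] w 0.1
t 17.42 F y -59.9 z 35.6 x 0.0 tilt 0.0 plus y 2.1 z 35.6 f [0.79 0.24 1.38] w 0.3
17.4167 p [514.65 165.01  44.58] yaw 6.134690859093988 F [0.76 0.33 1.38] T [-0.04  0.06  0.02] w 0.34478518168782185
```

View pics/s33c.png

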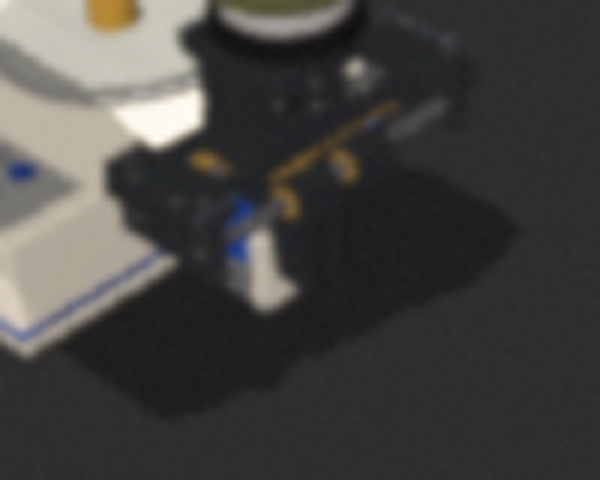

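Emit:
{"method": "send_rows", "body": {
  "moves": [
    {"dp": [-0.002, -0.001, 0], "twist": [0, 0, 0], "gripper": -1},
    {"dp": [-0.006, -0.001, 0], "twist": [0, 0, 0], "gripper": -1},
    {"dp": [-0.01, -0.001, 0], "twist": [0, 0, 0], "gripper": -1},
    {"dp": [-0.014, -0.001, 0], "twist": [0, 0, 0], "gripper": -1},
    {"dp": [-0.018, -0.001, 0], "twist": [0, 0, 0], "gripper": -1},
    {"dp": [-0.022, -0.001, 0], "twist": [0, 0, 0], "gripper": -1},
    {"dp": [-0.026, -0.001, 0], "twist": [0, 0, 0], "gripper": -1},
    {"dp": [-0.03, -0.001, 0], "twist": [0, 0, 0], "gripper": -1},
    {"dp": [-0.034, -0.001, 0], "twist": [0, 0, 0], "gripper": -1},
    {"dp": [-0.038, -0.001, 0], "twist": [0, 0, 0], "gripper": -1},
    {"dp": [-0.042, -0.001, 0], "twist": [0, 0, 0], "gripper": -1},
    {"dp": [-0.046, -0.001, 0], "twist": [0, 0, 0], "gripper": -1}
  ]
}}

```text
time_s: 18.42
eef_pos: [510.0, 208.8, 45.6]
tool_rot: [[0.107, 0.001, 0.994], [-0.994, -0.002, 0.107], [0.002, -1.0, 0.0]]
contact_force: [-0.3, -12.1, 0.7]
gripper_width: 0.4
```

```bash
sed -i 's/\[513,165,50\]/[508,215,50]/' look.py; python3 look.py s34; python3 -c "
from plan import *
st()"
```

```text
t 18.42 F y -15.8 z 36.7 x -0.0 tilt -0.1 plus y 46.2 z 36.5 f [ -1.63 -12.03   0.69] w 0.4
t 18.47 F y -15.2 z 36.7 x 0.0 tilt -0.1 plus y 46.8 z 36.6 f [-0.93 -8.12 -1.14] w 0.5
18.4667 p [509.91 209.39  45.63] yaw 6.141288167818446 F [-0.06 -8.17 -1.14] T [-1.37  0.06 -0.  ] w 0.5108038797751325
```

View pics/s34c.png

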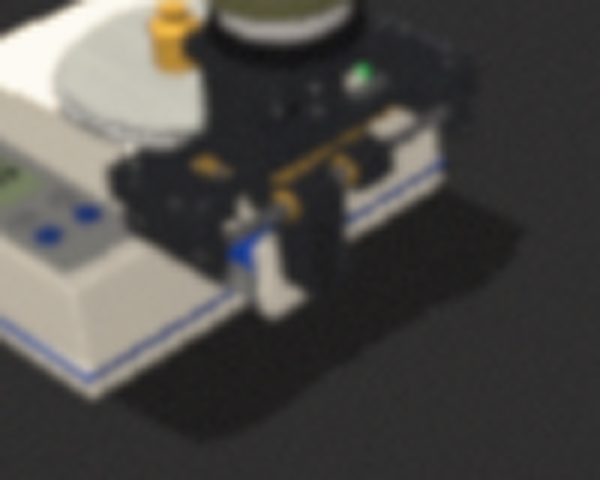

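Emit:
{"method": "send_rows", "body": {
  "moves": [
    {"dp": [-0.003, 0, 0], "twist": [0, 0, 0], "gripper": -1},
    {"dp": [-0.006, 0, 0], "twist": [0, 0, 0], "gripper": -1},
    {"dp": [-0.009, 0, 0], "twist": [0, 0, 0], "gripper": -1},
    {"dp": [-0.012, 0, 0], "twist": [0, 0, 0], "gripper": -1},
    {"dp": [-0.015, 0, 0], "twist": [0, 0, 0], "gripper": -1},
    {"dp": [-0.018, 0, 0], "twist": [0, 0, 0], "gripper": -1},
    {"dp": [-0.021, 0, 0], "twist": [0, 0, 0], "gripper": -1},
    {"dp": [-0.023, 0, 0], "twist": [0, 0, 0], "gripper": -1}
  ]
}}

```text
time_s: 19.13
eef_pos: [507.5, 231.7, 45.6]
tool_rot: [[0.107, 0.001, 0.994], [-0.994, -0.002, 0.107], [0.002, -1.0, 0.0]]
contact_force: [0.7, -10.3, 1.6]
gripper_width: 0.8
```

```bash
python3 look.py s35; python3 -c "
from plan import *
st()"
```

```text
t 19.13 F y 7.2 z 36.7 x -0.0 tilt -0.1 plus y 69.2 z 36.5 f [ -0.43 -10.32   1.65] w 0.8
t 19.18 F y 7.4 z 36.7 x -0.0 tilt -0.1 plus y 69.4 z 36.6 f [-1.76 -9.77  0.2 ] w 0.4
19.1833 p [507.47 231.95  45.63] yaw 6.134795612421532 F [-0.71 -9.91  0.2 ] T [-1.52  0.11 -0.05] w 0.42395766510756716
```

View pics/s35c.png

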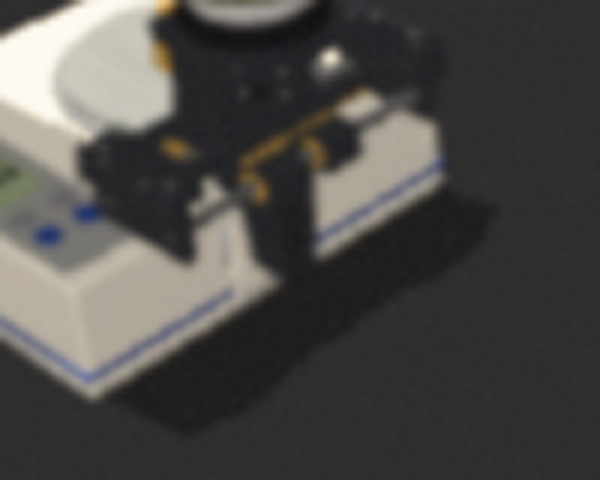

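Nearly home; inch on with force checks.

Emit:
{"method": "send_rows", "body": {
  "moves": [
    {"dp": [-0.0015, 0, 0], "twist": [0, 0, 0], "gripper": -1},
    {"dp": [-0.003, 0, 0], "twist": [0, 0, 0], "gripper": -1},
    {"dp": [-0.0045, 0, 0], "twist": [0, 0, 0], "gripper": -1}
  ]
}}

```text
time_s: 19.43
eef_pos: [507.1, 236.0, 45.6]
tool_rot: [[0.107, 0.001, 0.994], [-0.994, -0.002, 0.107], [0.002, -1.0, 0.0]]
contact_force: [-0.5, -11.7, 0.2]
gripper_width: 0.3
```

```bash
python3 look.py s36
```

```text
t 19.43 F y 11.5 z 36.7 x -0.0 tilt -0.1 plus y 73.5 z 36.5 f [ -1.76 -11.57   0.17] w 0.3
t 19.48 F y 11.7 z 36.7 x -0.0 tilt -0.1 plus y 73.7 z 36.5 f [ -1.97 -10.22  -0.69] w 0.6
```

Emit:
{"method": "send_rows", "body": {
  "moves": [
    {"dp": [-0.0015, 0, 0], "twist": [0, 0, 0], "gripper": -1},
    {"dp": [-0.003, 0, 0], "twist": [0, 0, 0], "gripper": -1}
  ]
}}

```text
time_s: 19.65
eef_pos: [506.9, 237.4, 45.6]
tool_rot: [[0.107, 0.0, 0.994], [-0.994, -0.005, 0.107], [0.005, -1.0, -0.0]]
contact_force: [0.9, -31.8, 4.5]
gripper_width: 0.8
```

```bash
python3 look.py s37
```

```text
t 19.65 F y 12.9 z 36.8 x -0.0 tilt -0.3 plus y 74.9 z 36.5 f [ -2.45 -31.69   4.54] w 0.8
t 19.7 F y 12.9 z 36.8 x -0.0 tilt -0.3 plus y 74.9 z 36.4 f [ -3.   -23.56   2.48] w 0.3
```

View pics/s37c.png

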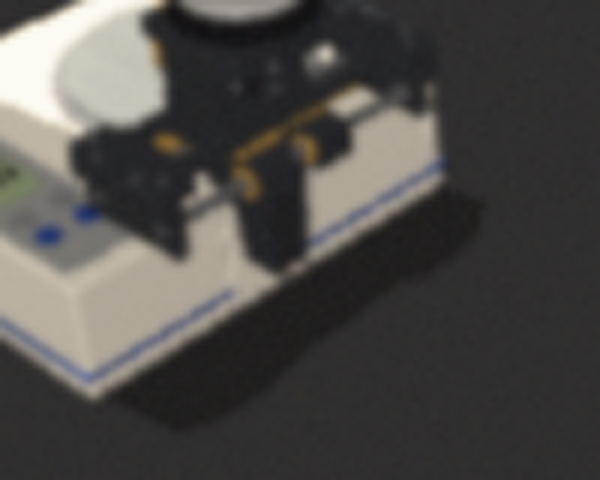

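Emit:
{"method": "send_rows", "body": {
  "moves": [
    {"dp": [0.003, 0, 0], "twist": [0, 0, 0], "gripper": -1},
    {"dp": [0.02, 0, 0], "twist": [0, 0, 0], "gripper": -1},
    {"dp": [0.06, 0, 0], "twist": [0, 0, 0], "gripper": -1},
    {"dp": [0.1, -0.03, 0], "twist": [0, 0, 0], "gripper": -1},
    {"dp": [0.14, -0.07, 0], "twist": [0, 0, 0], "gripper": -1},
    {"dp": [0.18, -0.11, 0], "twist": [0, 0, 0], "gripper": -1},
    {"dp": [0.22, -0.15, 0], "twist": [0, 0, 0], "gripper": -1},
    {"dp": [0.25, -0.15, 0], "twist": [0, 0, 0], "gripper": -1},
    {"dp": [0.25, -0.15, 0], "twist": [0, 0, 0], "gripper": -1},
    {"dp": [0.25, -0.15, 0], "twist": [0, 0, 0], "gripper": -1}
  ]
}}

```text
time_s: 20.53
eef_pos: [535.3, -12.9, 199.2]
tool_rot: [[0.102, 0.009, 0.995], [-0.995, -0.002, 0.102], [0.003, -1.0, 0.009]]
contact_force: [0.2, -0.4, 0.7]
gripper_width: 0.9
```

```bash
python3 look.py s38; python3 - <<'E'
from plan import *
a=shot('top','t38.png');u=proj(a,[511,245,50]).astype(int); cv2.imwrite('pics/t38c.png',cv2.resize(a['img'][u[1]-50:u[1]+50,u[0]-60:u[0]+60,::-1],None,fx=5,fy=5,interpolation=cv2.INTER_CUBIC))
b=arm.get_image('side');cv2.imwrite('pics/s39.png',b['img'][:,:,::-1])
for n in('panel','mouth'):
  for k,im in(('t',a),('s',b)):
    r=arm.spot_point(n,im); print(n,k,[(np.round(q['point'],1),round(q['p'],2),atz(im,q['point'],34)) for q in r[:1]])
st()
E
```

```text
t 20.53 F y -239.0 z 190.3 x 1.5 tilt -0.2 plus y -177.0 z 190.1 f [ 0.16 -0.44  0.68] w 0.9
t 20.58 F y -236.5 z 188.3 x 0.8 tilt -0.1 plus y -174.5 z 188.2 f [0.31 0.56 0.47] w 0.6
panel t [(array([152.6, 213.7]), 0.61, array([497.07, 251.72,  34.  ]))]
panel s [(array([184.7, 166.7]), 0.45, array([498.29, 243.52,  34.  ]))]
mouth t [(array([153.7, 209.8]), 0.98, array([507.91, 249.1 ,  34.  ]))]
mouth s [(array([183.5, 162. ]), 0.8, array([510.18, 266.38,  34.  ]))]
20.8833 p [532.9   -7.31 194.87] yaw 6.209946393717806 F [-0.06  0.15  0.73] T [-0.08  0.09 -0.02] w 0.3906713544616768
```

View pics/s38c.png

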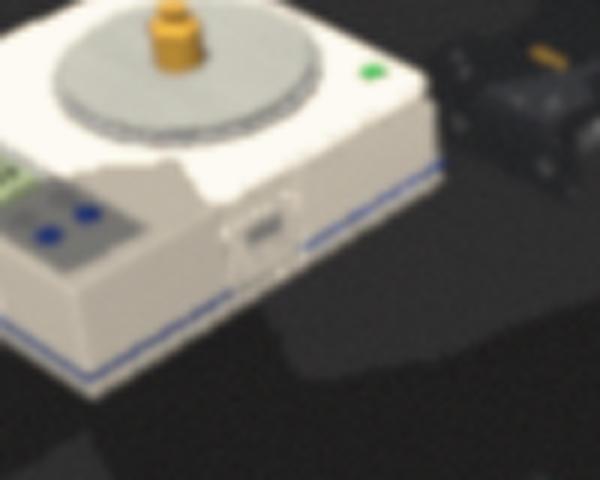

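View pics/t38c.png

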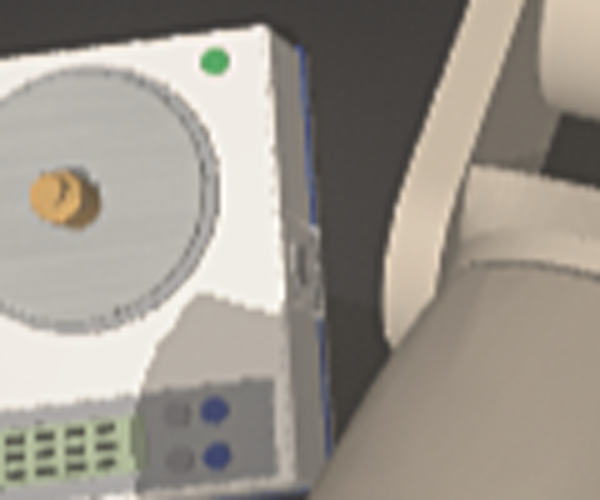

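View pics/s39.png

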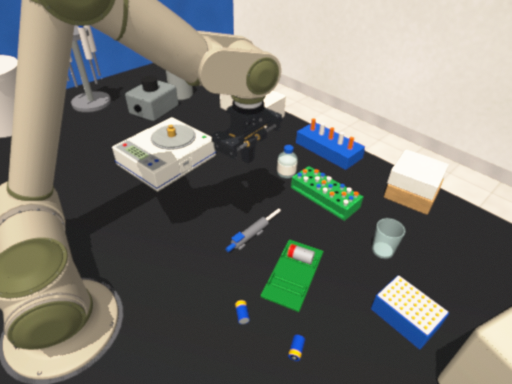

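```bash
python3 -c "
from rig import arm
print(arm.hand_in(), arm.sense()['time_s'])"
```

```text
the job is handed in; nothing more can be done
the job is handed in; nothing more can be done
```

The fresh cell is loaded in the drawer, the drawer is closed flush with the balance, and the job was handed in at about 21 s of the 64 s allowed.

- **Loading:** I pressed the flat end on the coil with the cell tilted 32°. The drawer ran about 27 mm out to its stop. I then pressed to about 5 N, brought the cell level, and eased the button onto the brass contact. Coil force peaked at about 6.3 N in noisy readings. After I let go, the side picture showed the cell level, with the yellow band at the inner end.
- **Closing:** I pushed the panel home through the roughly 12 N stage. At the end stop the push rose briefly to about 32 N, under the 40 N limit but harder than intended.
- **Last checks:** The final pictures show the panel flush. The weight, spent cell, pipette and other bystanders look unmoved, and the gripper is clear.
- **Disagreements:** The networks' final panel and mouth points differ from each other by up to about 23 mm, so I did not use them. I judged flush by the felt stop and the pictures. With the drawer shut, I could not look at the cell again.

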